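# Seal the exhibit case with T-toggles

## Task

Seal the exhibit case: take the green cover off the toggle caddy by its knob and stand it aside on the worktop, then fit every toggle you find in the caddy to the case, each in a slot of its own: pass its crossbar right down through the slot until the collar rests on the plate, and turn it a quarter turn so that it holds. Finally put the cover back over the caddy, fully down; leave the bottle, touchstone and loupe alone.

Things in the scene. Friction and masses are not known exactly. Their poses are not given: they have to be found in the camera images.
- case: exhibit case, fixed, blue sides, pale brushed-metal cover plate, 170 x 170 mm, 48 mm tall; origin: centre of its underside, on the worktop; z up, four slots in the plate, two by two, 80 mm apart both ways
- slot_1 (a point): slot 1 of the case's plate: centre of its mouth, on the plate's top (48 mm above the worktop). 40 mm long along this y, 12 mm wide along x, z up; through the 8 mm plate, 36 mm of empty space beneath. A toggle that is home has its collar on the plate, its origin 22 mm below this point
- slot_2 (a point): slot 2 of the case's plate: centre of its mouth, on the plate's top (48 mm above the worktop). 40 mm long along this y, 12 mm wide along x, z up; through the 8 mm plate, 36 mm of empty space beneath. A toggle that is home has its collar on the plate, its origin 22 mm below this point
- slot_3 (a point): slot 3 of the case's plate: centre of its mouth, on the plate's top (48 mm above the worktop). 40 mm long along this y, 12 mm wide along x, z up; through the 8 mm plate, 36 mm of empty space beneath. A toggle that is home has its collar on the plate, its origin 22 mm below this point
- slot_4 (a point): slot 4 of the case's plate: centre of its mouth, on the plate's top (48 mm above the worktop). 40 mm long along this y, 12 mm wide along x, z up; through the 8 mm plate, 36 mm of empty space beneath. A toggle that is home has its collar on the plate, its origin 22 mm below this point
- caddy: toggle caddy, fixed: black base plate 140 x 138 mm, 6 mm thick, with a light wooden block 110 (x) x 108 (y) mm on it, block top 32 mm above the worktop; origin: centre of the underside, z up. Four sockets 12 mm (x) by 40 mm (y), 26 mm deep, at x = -35 and +35 mm, y = -26 and +26 mm; three or four of them hold a toggle
- cover: loose green box cover, open below, 128 (x) x 126 (y) mm, 74 mm tall without the knob, walls and top 4 mm thick, 220 g; origin: centre of its lower rim plane, z up. At the start over the block on the caddy's base plate (origin 6 mm above the caddy's), axes along it, 5 mm of play all round. The worktop in front and left of the caddy (x 0.34 to 0.46, y to 0.35) is clear; beyond it stands a balance, 135 mm tall
- cover_knob (a point): the black knob on top of the cover, on its axis 90 mm above the cover's origin (16 mm above the cover's top); the round knob is 24 mm across from 10 mm below to 16 mm above this point
- toggle_1: T-toggle 1 (all alike; None if absent), loose, 70 g. Origin: centre of underside, z up. Steel crossbar 34 (y) x 8 (x) mm, z 0-8 mm; shank 8 mm thick, z 8-22; collar 28 mm across, z 22-27, rests on what the bar passes through; flat red handle 13 (x) x 34 (y) mm, z 27-62. At the start upright in a caddy socket under the cover, collar on the block, origin 10 mm above the caddy's, axes along the caddy's
- toggle_2: T-toggle 2 (all alike; None if absent), loose, 70 g. Origin: centre of underside, z up. Steel crossbar 34 (y) x 8 (x) mm, z 0-8 mm; shank 8 mm thick, z 8-22; collar 28 mm across, z 22-27, rests on what the bar passes through; flat red handle 13 (x) x 34 (y) mm, z 27-62. At the start upright in a caddy socket under the cover, collar on the block, origin 10 mm above the caddy's, axes along the caddy's
- toggle_3: T-toggle 3 (all alike; None if absent), loose, 70 g. Origin: centre of underside, z up. Steel crossbar 34 (y) x 8 (x) mm, z 0-8 mm; shank 8 mm thick, z 8-22; collar 28 mm across, z 22-27, rests on what the bar passes through; flat red handle 13 (x) x 34 (y) mm, z 27-62. At the start upright in a caddy socket under the cover, collar on the block, origin 10 mm above the caddy's, axes along the caddy's
- toggle_4: T-toggle 4 (all alike; None if absent), loose, 70 g. Origin: centre of underside, z up. Steel crossbar 34 (y) x 8 (x) mm, z 0-8 mm; shank 8 mm thick, z 8-22; collar 28 mm across, z 22-27, rests on what the bar passes through; flat red handle 13 (x) x 34 (y) mm, z 27-62. At the start upright in a caddy socket under the cover, collar on the block, origin 10 mm above the caddy's, axes along the caddy's
- acid_bottle: bystander: small amber dropper bottle, 30 mm across, 82 mm tall, origin at its underside; to be left alone
- touchstone: bystander: black touchstone slab 40 x 64 x 11 mm, origin at its underside; to be left alone
- loupe: bystander: folding loupe 28 x 60 x 19 mm, origin at its underside; to be left alone
Things that resemble listed ones, but are neither listed nor needed, are in the scene too. What is shaped like the cover but brown is not meant.

How it is judged (in metres and radians):
On the way, in this order (a step that is already met when the one before it is completed fails the run):
1. the cover is off the caddy and stands upright on the worktop, let go (horizontal distance between cover and caddy above 0.12 m and height (world z) of cover below 0.006 m and angle between cover's own z axis and vertical below 0.06 rad and contact force between the fingers and cover below 0.05 N), for 0.2 s.
2. every toggle is through a slot of the case, collar on the plate, turned crosswise (((horizontal distance between toggle_1 and slot_1 below 0.018 m and z of toggle_1 in the frame of slot_1 between -0.026 and -0.018 m and angle between the y axis of toggle_1 and the x axis of slot_1, either way round below 0.35 rad and angle between toggle_1's own z axis and vertical below 0.12 rad) or (horizontal distance between toggle_1 and slot_2 below 0.018 m and z of toggle_1 in the frame of slot_2 between -0.026 and -0.018 m and angle between the y axis of toggle_1 and the x axis of slot_2, either way round below 0.35 rad and angle between toggle_1's own z axis and vertical below 0.12 rad) or (horizontal distance between toggle_1 and slot_3 below 0.018 m and z of toggle_1 in the frame of slot_3 between -0.026 and -0.018 m and angle between the y axis of toggle_1 and the x axis of slot_3, either way round below 0.35 rad and angle between toggle_1's own z axis and vertical below 0.12 rad) or (horizontal distance between toggle_1 and slot_4 below 0.018 m and z of toggle_1 in the frame of slot_4 between -0.026 and -0.018 m and angle between the y axis of toggle_1 and the x axis of slot_4, either way round below 0.35 rad and angle between toggle_1's own z axis and vertical below 0.12 rad)) and ((horizontal distance between toggle_2 and slot_1 below 0.018 m and z of toggle_2 in the frame of slot_1 between -0.026 and -0.018 m and angle between the y axis of toggle_2 and the x axis of slot_1, either way round below 0.35 rad and angle between toggle_2's own z axis and vertical below 0.12 rad) or (horizontal distance between toggle_2 and slot_2 below 0.018 m and z of toggle_2 in the frame of slot_2 between -0.026 and -0.018 m and angle between the y axis of toggle_2 and the x axis of slot_2, either way round below 0.35 rad and angle between toggle_2's own z axis and vertical below 0.12 rad) or (horizontal distance between toggle_2 and slot_3 below 0.018 m and z of toggle_2 in the frame of slot_3 between -0.026 and -0.018 m and angle between the y axis of toggle_2 and the x axis of slot_3, either way round below 0.35 rad and angle between toggle_2's own z axis and vertical below 0.12 rad) or (horizontal distance between toggle_2 and slot_4 below 0.018 m and z of toggle_2 in the frame of slot_4 between -0.026 and -0.018 m and angle between the y axis of toggle_2 and the x axis of slot_4, either way round below 0.35 rad and angle between toggle_2's own z axis and vertical below 0.12 rad)) and ((horizontal distance between toggle_3 and slot_1 below 0.018 m and z of toggle_3 in the frame of slot_1 between -0.026 and -0.018 m and angle between the y axis of toggle_3 and the x axis of slot_1, either way round below 0.35 rad and angle between toggle_3's own z axis and vertical below 0.12 rad) or (horizontal distance between toggle_3 and slot_2 below 0.018 m and z of toggle_3 in the frame of slot_2 between -0.026 and -0.018 m and angle between the y axis of toggle_3 and the x axis of slot_2, either way round below 0.35 rad and angle between toggle_3's own z axis and vertical below 0.12 rad) or (horizontal distance between toggle_3 and slot_3 below 0.018 m and z of toggle_3 in the frame of slot_3 between -0.026 and -0.018 m and angle between the y axis of toggle_3 and the x axis of slot_3, either way round below 0.35 rad and angle between toggle_3's own z axis and vertical below 0.12 rad) or (horizontal distance between toggle_3 and slot_4 below 0.018 m and z of toggle_3 in the frame of slot_4 between -0.026 and -0.018 m and angle between the y axis of toggle_3 and the x axis of slot_4, either way round below 0.35 rad and angle between toggle_3's own z axis and vertical below 0.12 rad)) and ((horizontal distance between toggle_4 and slot_1 below 0.018 m and z of toggle_4 in the frame of slot_1 between -0.026 and -0.018 m and angle between the y axis of toggle_4 and the x axis of slot_1, either way round below 0.35 rad and angle between toggle_4's own z axis and vertical below 0.12 rad) or (horizontal distance between toggle_4 and slot_2 below 0.018 m and z of toggle_4 in the frame of slot_2 between -0.026 and -0.018 m and angle between the y axis of toggle_4 and the x axis of slot_2, either way round below 0.35 rad and angle between toggle_4's own z axis and vertical below 0.12 rad) or (horizontal distance between toggle_4 and slot_3 below 0.018 m and z of toggle_4 in the frame of slot_3 between -0.026 and -0.018 m and angle between the y axis of toggle_4 and the x axis of slot_3, either way round below 0.35 rad and angle between toggle_4's own z axis and vertical below 0.12 rad) or (horizontal distance between toggle_4 and slot_4 below 0.018 m and z of toggle_4 in the frame of slot_4 between -0.026 and -0.018 m and angle between the y axis of toggle_4 and the x axis of slot_4, either way round below 0.35 rad and angle between toggle_4's own z axis and vertical below 0.12 rad))), for 0.2 s.
At the end, for the whole second after the job is handed in: Each toggle upright in its own slot: collar on the plate (origin 18 to 26 mm below the mouth, within 18 mm of its centre), crossbar across the slot within 0.35 rad. Cover level over the caddy, within 10 mm of centre, rim at most 4 mm above the base plate. All at rest (all of step 2 and linear speed of each of toggle_1, toggle_2, toggle_3, toggle_4, cover below 0.02 m/s and horizontal distance between cover and caddy below 0.01 m and z of cover in the frame of caddy below 0.01 m and angle between cover's own z axis and vertical below 0.06 rad); the robot touches nothing.
It fails at once if a bystander (bottle, touchstone, loupe) is moved more than 30 mm (distance of any of acid_bottle, touchstone, loupe from where it was at the start of the episode above 0.03 m).
Of toggle_1, toggle_2, toggle_3, toggle_4 only 3 to 4 are there at a start; the rules pass over those that are not, and their reading is None.
At some moment in a run one of cover may be knocked a few centimetres aside while the robot is not near it.
It also fails if it takes over 210 s, if anything falls off the work surface, if the arm or the gripper's body presses on something with over 40 N, if the wrist force passes 120 N, or if a joint passes its speed limit or range.

## Robot

A 7-joint arm with a two-finger parallel gripper is mounted at the origin on a cart in front of the work surface, level with it; the furniture and walls round the work are solid. World frame = base frame: x ahead of the robot, y to its left, z up, the work surface at z = 0. Lengths are in mm, angles in rad, forces in N, time in s.
With the tool pointing down it reaches from about 425 to 1025 mm from the base axis. Payload 9.4 kg.
Tool frame: the origin (TCP) lies on the centre line of the jaws, within the pads' length; the fingertips stand 19 mm ahead of it and the grasp point (between the pads) is the TCP; z points along the fingers, y is the direction in which the jaws open and shut (so a half turn about z gives the same grasp; the last joint's range is limited). The gripper opens to 85 mm and grips with 20 to 120 N. Pads are 22 mm wide; open, the fingers measure 114 mm over their backs; the gripper's body (76 mm by 85 mm) begins 54 mm behind the grasp point. The pads swing forward as they close: fully open they stand 13 mm farther back than shut.
Start: joints at [-1.181, 0.599, -0.003, 1.599, 0.002, 0.943, -0.08], TCP at [326.275, 647.432, 250.275] pointing down, gripper open.
Joint ranges: [-2.57, 2.57], [-0.35, 1.97], [-1.29, 1.29], [0.11, 2.56], [-1.05, 4.19], [0.11, 1.86], [-2.63, 2.63]. Speed limits (rad/s): [2.22, 2.22, 3.01, 3.01, 3.14, 3.14, 3.14].

## Interface

Orientations are given as a rotation vector (axis times angle).
In Python, from bench import robot gives the robot as it stands.
- The arm moves only by the tool step_arm, never from a script. Its argument "deltas" is a list of rows, each an object of numbers: "tx", "ty", "tz": the shift along the tool's x, y, z in cm; "ax", "ay", "az": the turn, a rotation vector about the tool's x, y, z in degrees. In form: [{"tx": .., "ty": .., "tz": .., "ax": .., "ay": .., "az": ..}, ...]. A call has exactly 5 rows; each row is the pose to reach, as a shift and turn from the pose commanded when the call began, along the tool's axes at that moment; what a row does not reach only later rows make up. A row lasts 1/10 s, in which the tool goes at most 50 mm and 8.59 degrees, less where a joint would pass 70% of its speed; a pose out of reach is approached as far as the arm can. A call with a gripper value outside its range is refused whole. "grip" is the closure, from -1 (fully open) to 1 (shut), set as the call begins (left out, the last holds). The fingers move at their own pace and stop on an object; "newtons" is the grip in N (left out, the last holds). Time passes only in rows, so rows that repeat a pose let the fingers close, or fill a call up. It gives the time, the measured TCP pose, the force and the opening at its end, in the units of the state.
- robot.read_state(): the state, without advancing time (a new reading comes with each control period).
- robot.camera(name): name is "side" or "top"; returns a dict with "frame" (480x640x3 uint8, blue, green, red), "fx", "fy", "cx", "cy" (pixels), "R" (3x3) and "t" (3): a world point X has camera coordinates R X + t. Camera axes: x right, y down, z forward; pixel columns grow to the right and rows downward; lengths in mm; the calibration is good to about 2 mm. A picture is of the moment at which its call begins. There is no depth.
- robot.close_job(): hands the job in, once; it reports no verdict.
The state is a dict: "time": time; "qpos": joint angles; "joint_vel": joint speeds; "effort": joint torques, N m; "position": TCP position; "orientation": TCP orientation; "wrist_force": force on the tool from outside, world axes, zero at the start; "ft_torque": the same for the moment, N m; "finger_gap": opening from 0.0 (shut) to 1.0 (fully open).
Only numpy, scipy, OpenCV 4.12 (cv2) and the standard library are available. Lean on these libraries where they do the work, as an engineer would, in place of code of your own. Each camera call takes 0.05 s, during which the arm holds its last target. There are 200 camera calls.

## Working session

There is one attempt and no reset: what is moved stays moved. The work goes in short steps, Python scripts to look and compute and a tool call to move; the robot and the scene stay as the last step left them, time stands still between calls to the robot, and variables do not carry over. Pictures are saved under pics/ and viewed, about 12 in all and at most 16, crops included, and the job is handed in when it is done.

Besides the shell and the picture viewer there is one more tool, called after "Emit:" by a JSON object that holds its "name" and its "arguments", one argument or row to a line. step_arm: Moves the arm, as the interface text tells. Its arguments: {"type":"object","properties":{"deltas":{"type":"array"},"grip":{"type":"number"},"newtons":{"type":"number"}},"required":["deltas"]}

```bash
ls; mkdir -p pics; python3 - <<'E'
from bench import robot
import cv2
s=robot.read_state();print({k:s[k] for k in('time','position','orientation','finger_gap','wrist_force')})
for n in('top','side'):
    c=robot.camera(n);cv2.imwrite(f'pics/{n}0.png',c['frame']);print(n,c['fx'],c['cx'],c['cy'],c['R'],c['t'])
E
```

```text
pics
{'time': 0.0, 'position': array([326.12123178, 647.02122525, 249.40528101]), 'orientation': array([-7.26501580e-01, -3.05623988e+00,  2.44898382e-03]), 'finger_gap': 1.001059780013397, 'wrist_force': array([-0.58867448,  0.25372645,  0.38062505])}
top 487.2847489947745 321.0122443939604 236.69342265858032 [[ 0.02594831 -0.99966223  0.00144975]
 [-0.97911128 -0.02570737 -0.20169342]
 [ 0.20166257  0.00381414 -0.97944763]] [-284.83847448  608.8809814   921.03468934]
side 522.710923949724 320.3920421843337 249.30355928396426 [[-0.99501173 -0.09796065  0.01885107]
 [-0.06695957  0.51576513 -0.85410933]
 [ 0.07394638 -0.85111107 -0.51975176]] [569.94338243 223.27371432 802.76763342]
```

View pics/top0.png

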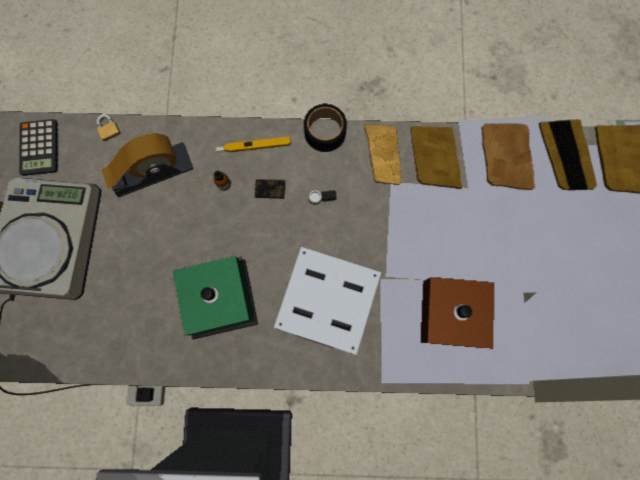

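View pics/side0.png

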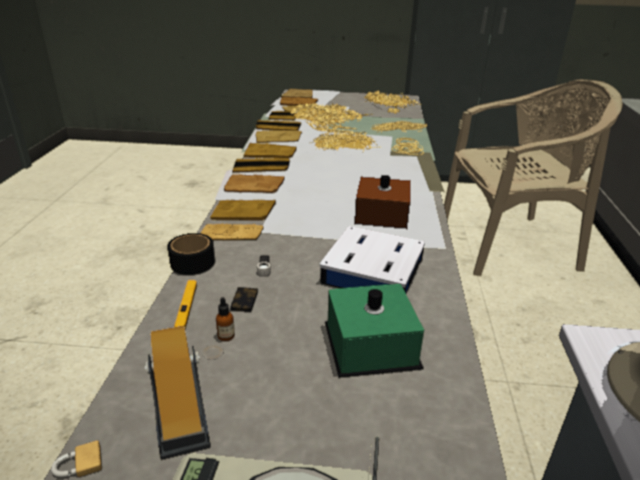

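The top view shows the green cover at about (210,295), knob (208,294). The case plate is at (328,300) with slots at (315,273), (353,286), (303,313) and (341,324). The balance is on the left, and the bystanders sit at (220,178), (270,188) and (322,196). The side view agrees.

```bash
cat > h.py <<'E'
import numpy as np, cv2
from bench import robot
def ray(c,u,v):
    d=np.array([(u-c['cx'])/c['fx'],(v-c['cy'])/c['fy'],1.]);R=np.array(c['R']);t=np.array(c['t'])
    return -R.T@t, R.T@d
def onz(c,u,v,z):
    o,d=ray(c,u,v);return o+d*(z-o[2])/d[2]
def proj(c,X):
    p=np.array(c['R'])@np.array(X,float)+np.array(c['t']);return np.array([c['fx']*p[0]/p[2]+c['cx'],c['fy']*p[1]/p[2]+c['cy']])
def tri(c1,p1,c2,p2):
    o1,d1=ray(c1,*p1);o2,d2=ray(c2,*p2)
    s=np.linalg.lstsq(np.c_[d1,-d2],o2-o1,rcond=None)[0]
    a,b=o1+d1*s[0],o2+d2*s[1];return (a+b)/2,np.linalg.norm(a-b)
def blobs(m,amin,amax=1e9):
    return sorted([k for k in cv2.findContours(m.astype(np.uint8),cv2.RETR_EXTERNAL,cv2.CHAIN_APPROX_NONE)[0] if amin<cv2.contourArea(k)<amax],key=cv2.contourArea,reverse=True)
def hsv(c): return cv2.cvtColor(c['frame'],cv2.COLOR_BGR2HSV).astype(int)
def green(c):
    h=hsv(c);return (abs(h[...,0]-75)<20)&(h[...,1]>110)&(h[...,2]>35)
def cen(k): m=cv2.moments(k);return np.array([m['m10']/m['m00'],m['m01']/m['m00']])
def rect_on(c,k,z,eps=None):
    """min-area rectangle of a contour cast onto height z: centre, size, angle(deg)"""
    P=np.array([onz(c,*p,z)[:2] for p in k.reshape(-1,2)],np.float32)
    return cv2.minAreaRect(P)
E
python3 - <<'E'
from h import *
T=robot.camera('top');S=robot.camera('side')
np.set_printoptions(precision=1,suppress=True)
h=hsv(T)
w=(h[...,1]<40)&(h[...,2]>150); w[:, 384:]=0
k=blobs(w,1000)[0]
print('plate',rect_on(T,k,48))
m=np.zeros(w.shape,np.uint8);cv2.drawContours(m,[k],-1,1,-1)
d=(m>0)&(h[...,2]<110)
for q in blobs(d,20): print('slot',cen(q),rect_on(T,q,48),onz(T,*cen(q),48))
# side view plate slots
g=green(T);k=blobs(g,500)[0]; print('green',cv2.boundingRect(k), np.percentile(h[...,2][g],[5,25,50,75,95]))
top=g&(h[...,2]>80)
kt=blobs(top,500)[0];print('top face',rect_on(T,kt,80),cv2.contourArea(kt))
print(cv2.approxPolyDP(cv2.convexHull(kt),6,True).reshape(-1,2).tolist(), cv2.approxPolyDP(cv2.convexHull(k),4,True).reshape(-1,2).tolist())
ks=[]
for c,(u,v) in((T,(208,294)),(S,(375,300))):
    hh=hsv(c);mm=np.zeros(g.shape,bool);mm[v-15:v+16,u-15:u+16]=1
    q=blobs(mm&(hh[...,2]<60)&~green(c),30)[0];print('knob',cen(q),cv2.boundingRect(q));ks.append(cen(q))
print('knob3d',tri(T,ks[0],S,ks[1]))
print('knob top z=112', onz(T,*ks[0],105))
print('grip proj',proj(T,[326,647,250]))
E
```

```text
plate ((1010.9261474609375, 32.051727294921875), (299.9466247558594, 863.6365356445312), 1.5507367849349976)
green (174, 257, 75, 78) [ 95. 103. 104. 106. 108.]
top face ((492.66845703125, -57.56134796142578), (126.1107177734375, 123.44795989990234), 15.17210578918457) 4039.0
[[235, 257], [247, 319], [185, 334], [174, 271]] [[235, 257], [248, 320], [185, 334], [174, 271]]
knob [207.5 293.5] (201, 287, 14, 13)
knob [374.5 299.3] (368, 289, 14, 21)
knob3d (array([493.2, -55.9,  95.3]), np.float64(0.3253738186455172))
knob top z=112 [492.6 -58.2 105. ]
grip proj [-283.1  382.4]
```

```bash
python3 -c "
import cv2
a=cv2.imread('pics/top0.png')[235:365,160:390]
cv2.imwrite('pics/crop1.png',cv2.resize(a,None,fx=3.4,fy=3.4,interpolation=cv2.INTER_CUBIC))"
```

```text
(no output)
```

View pics/crop1.png

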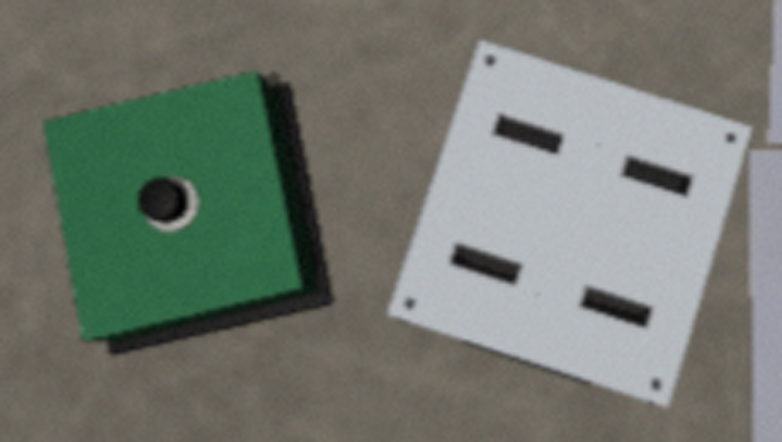

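```bash
cat >> h.py <<'E'
from scipy.spatial.transform import Rotation as Ro
def tool():
    s=robot.read_state();R=Ro.from_rotvec(s['orientation']).as_matrix();return np.array(s['position']),R
def yaw_y(R): return np.degrees(np.arctan2(R[1,1],R[0,1]))
def go(X,yaw=None):
    "tool-frame shift (cm) and az (deg) from the measured pose to world X, jaws (tool y) at yaw mod 180; also tilt"
    p,R=tool();d=R.T@(np.array(X,float)-p)/10
    a=0 if yaw is None else -((yaw-yaw_y(R)+90)%180-90)
    print('pos',p.round(1),'jaw',round(yaw_y(R),2),'tilt',np.degrees(R[:2,2]).round(2),'-> t',d.round(2),'az',round(a,2))
E
python3 - <<'E'
from h import *
np.set_printoptions(precision=1,suppress=True)
T=robot.camera('top');S=robot.camera('side')
h=hsv(T);roi=np.zeros(h.shape[:2],bool);roi[243:358,270:383]=1
k=blobs(roi&(h[...,2]>150),2000)[0];print('plate',rect_on(T,k,48))
m=np.zeros(roi.shape,np.uint8);cv2.drawContours(m,[cv2.convexHull(k)],-1,1,-1);m=cv2.erode(m,np.ones((5,5)))
g=cv2.GaussianBlur(T['frame'],(1,1),0).max(2)
C=[]
for q in blobs((m>0)&(g<110),20):
    r=rect_on(T,q,48);C.append(onz(T,*cen(q),48)[:2]);print('slot',cen(q),np.array(r[0]),np.array(r[1]),r[2],C[-1])
C=np.array(C);print(C.mean(0));print(np.linalg.norm(C[:,None]-C[None],axis=2))
go([493,-57,200],15)
print(robot.read_state()['qpos'])
E
```

```text
plate ((492.29119873046875, -285.3197326660156), (170.26889038085938, 170.0142059326172), 73.56626892089844)
slot [302.3 312.2] [ 465.1 -235.5] [39.  11.8] 73.25933837890625 [ 465.1 -235.6]
slot [340.8 324.9] [ 442.5 -312.6] [39.2 11.7] 73.30021667480469 [ 442.3 -312.5]
slot [352.9 286.3] [ 519.2 -335.3] [39.2 11.5] 73.00609588623047 [ 519.1 -335.3]
slot [315.  274.1] [ 542.1 -258.3] [39.  11.5] 73.0084228515625 [ 541.8 -258.6]
[ 492.1 -285.5]
[[  0.   80.3 113.4  80.1]
 [ 80.3   0.   80.1 113.2]
 [113.4  80.1   0.   80. ]
 [ 80.1 113.2  80.    0. ]]
pos [326.2 647.3 250. ] jaw 63.26 tilt [-0. -0.] -> t [-46.6 -55.4   5. ] az 48.26
[-1.2  0.6 -0.   1.6  0.   0.9 -0.1]
```

Emit:
{"name": "step_arm", "arguments": {
  "deltas": [
    {"tx": -2,"ty": -2.4},
    {"tx": -5,"ty": -6},
    {"tx": -8,"ty": -9.5},
    {"tx": -11,"ty": -13.1},
    {"tx": -14,"ty": -16.6}
  ],
  "grip": -1,
  "newtons": 40
}}

```text
validation failed for argument at $.de...
```

Emit:
{"name": "step_arm", "arguments": {
  "deltas": [
    {"tx": -3,"ty": -3.6},
    {"tx": -6,"ty": -7.1},
    {"tx": -9,"ty": -10.7},
    {"tx": -12,"ty": -14.3},
    {"tx": -15,"ty": -17.8}
  ]
}}

```text
validation failed for argument at $.de...
```

Emit:
{"name": "step_arm", "arguments": {
  "deltas": [
    {"tx": -3,"ty": -3.6},
    {"tx": -6,"ty": -7.1},
    {"tx": -9,"ty": -10.7},
    {"tx": -12,"ty": -14.3},
    {"tx": -15,"ty": -17.8}
  ]
}}

```text
validation failed for argument at $.de...
```

Emit:
{"name": "step_arm", "arguments": {
  "deltas": [
    {"tx": -1.6,"ty": -2,"tz": 0.5,"az": 8},
    {"tx": -2.6,"ty": -3.2,"tz": 1,"az": 16},
    {"tx": -2.6,"ty": -3.2,"tz": 2,"az": 24},
    {"tx": -2.6,"ty": -3.2,"tz": 3,"az": 32},
    {"tx": -2.6,"ty": -3.2,"tz": 4,"az": 40}
  ]
}}

```text
validation failed for argument at $.de...
```

Emit:
{"name": "step_arm", "arguments": {
  "deltas": [
    {"az": 4},
    {"az": 8},
    {"az": 8},
    {"az": 8},
    {"az": 8}
  ]
}}

```text
validation failed for argument at $.de...
```

```bash
python3 - <<'E'
from h import *
go([493,-57,105],15.2);print(robot.read_state()['wrist_force'])
E
```

```text
pos [326.2 647.3 250. ] jaw 63.26 tilt [-0.01 -0.03] -> t [-46.59 -55.38  14.53] az 48.06
[-1.08620354  0.46293552 -0.94030512]
```

Emit:
{"name": "step_arm", "arguments": {
  "deltas": [
    {"tx": -2,"ty": -2.4,"tz": 0,"ax": 0,"ay": 0,"az": 0},
    {"tx": -5,"ty": -6,"tz": 0,"ax": 0,"ay": 0,"az": 0},
    {"tx": -8,"ty": -9.5,"tz": 0,"ax": 0,"ay": 0,"az": 0},
    {"tx": -11,"ty": -13.1,"tz": 0,"ax": 0,"ay": 0,"az": 0},
    {"tx": -14,"ty": -16.6,"tz": 0,"ax": 0,"ay": 0,"az": 0}
  ],
  "grip": -1,
  "newtons": 40
}}

```text
time: 0.8
position: [376.8, 434.3, 250.3]
orientation: [0.726, 3.056, 0.0]
wrist_force: [0.8, -0.3, 0.3]
finger_gap: 1.004
```

Emit:
{"name": "step_arm", "arguments": {
  "deltas": [
    {"tx": -3,"ty": -3.6,"tz": 0,"ax": 0,"ay": 0,"az": 0},
    {"tx": -6,"ty": -7.1,"tz": 0,"ax": 0,"ay": 0,"az": 0},
    {"tx": -9,"ty": -10.7,"tz": 0,"ax": 0,"ay": 0,"az": 0},
    {"tx": -12,"ty": -14.3,"tz": 0,"ax": 0,"ay": 0,"az": 0},
    {"tx": -15,"ty": -17.8,"tz": 0,"ax": 0,"ay": 0,"az": 0}
  ]
}}

```text
time: 1.3
position: [430.6, 207.9, 250.5]
orientation: [0.726, 3.056, 0.001]
wrist_force: [0.6, 0.6, -0.4]
finger_gap: 0.996
```

Emit:
{"name": "step_arm", "arguments": {
  "deltas": [
    {"tx": -3,"ty": -3.6,"tz": 0,"ax": 0,"ay": 0,"az": 0},
    {"tx": -6,"ty": -7.1,"tz": 0,"ax": 0,"ay": 0,"az": 0},
    {"tx": -9,"ty": -10.7,"tz": 0,"ax": 0,"ay": 0,"az": 0},
    {"tx": -12,"ty": -14.3,"tz": 0,"ax": 0,"ay": 0,"az": 0},
    {"tx": -15,"ty": -17.8,"tz": 0,"ax": 0,"ay": 0,"az": 0}
  ]
}}

```text
time: 1.8
position: [484.5, -18.7, 250.6]
orientation: [0.726, 3.056, 0.0]
wrist_force: [0.7, 0.3, 0.3]
finger_gap: 1.001
```

Emit:
{"name": "step_arm", "arguments": {
  "deltas": [
    {"tx": -1.6,"ty": -2,"tz": 0.5,"ax": 0,"ay": 0,"az": 8},
    {"tx": -2.6,"ty": -3.2,"tz": 1,"ax": 0,"ay": 0,"az": 16},
    {"tx": -2.6,"ty": -3.2,"tz": 2,"ax": 0,"ay": 0,"az": 24},
    {"tx": -2.6,"ty": -3.2,"tz": 3,"ax": 0,"ay": 0,"az": 32},
    {"tx": -2.6,"ty": -3.2,"tz": 4,"ax": 0,"ay": 0,"az": 40}
  ]
}}

```text
time: 2.3
position: [493.2, -57.3, 210.1]
orientation: [1.736, 2.618, 0.0]
wrist_force: [-0.6, 1.1, -0.1]
finger_gap: 1.0
```

Emit:
{"name": "step_arm", "arguments": {
  "deltas": [
    {"tx": 0,"ty": 0,"tz": 0,"ax": 0,"ay": 0,"az": 4},
    {"tx": 0,"ty": 0,"tz": 0,"ax": 0,"ay": 0,"az": 8},
    {"tx": 0,"ty": 0,"tz": 0,"ax": 0,"ay": 0,"az": 8},
    {"tx": 0,"ty": 0,"tz": 0,"ax": 0,"ay": 0,"az": 8},
    {"tx": 0,"ty": 0,"tz": 0,"ax": 0,"ay": 0,"az": 8}
  ]
}}

```text
time: 2.8
position: [493.2, -57.0, 210.4]
orientation: [1.905, 2.498, 0.0]
wrist_force: [-0.5, -0.1, -0.6]
finger_gap: 1.002
```

```bash
python3 - <<'E'
from h import *
go([493,-57,105],15.2);print(robot.read_state()['wrist_force'])
E
```

```text
pos [493.2 -57.  210.4] jaw 15.35 tilt [0.02 0.  ] -> t [ 1.000e-02 -2.000e-02  1.054e+01] az 0.15
[-0.49610844 -0.09603734 -0.61551435]
```

Emit:
{"name": "step_arm", "arguments": {
  "deltas": [
    {"tx": 0,"ty": 0,"tz": 2,"ax": 0,"ay": 0,"az": 0},
    {"tx": 0,"ty": 0,"tz": 5,"ax": 0,"ay": 0,"az": 0},
    {"tx": 0,"ty": 0,"tz": 8,"ax": 0,"ay": 0,"az": 0},
    {"tx": 0,"ty": 0,"tz": 10,"ax": 0,"ay": 0,"az": 0},
    {"tx": 0,"ty": 0,"tz": 10.6,"ax": 0,"ay": 0,"az": 0}
  ]
}}

```text
time: 3.3
position: [492.4, -57.0, 102.6]
orientation: [-1.905, -2.496, 0.002]
wrist_force: [0.7, -0.7, -0.0]
finger_gap: 1.0
```

Emit:
{"name": "step_arm", "arguments": {
  "deltas": [
    {"tx": 0,"ty": 0,"tz": 0,"ax": 0,"ay": 0,"az": 0},
    {"tx": 0,"ty": 0,"tz": 0,"ax": 0,"ay": 0,"az": 0},
    {"tx": 0,"ty": 0,"tz": 0,"ax": 0,"ay": 0,"az": 0},
    {"tx": 0,"ty": 0,"tz": 0,"ax": 0,"ay": 0,"az": 0},
    {"tx": 0,"ty": 0,"tz": 0,"ax": 0,"ay": 0,"az": 0}
  ],
  "grip": 1,
  "newtons": 40
}}

```text
time: 3.8
position: [494.0, -56.9, 105.1]
orientation: [1.905, 2.496, 0.002]
wrist_force: [1.0, 0.4, 6.6]
finger_gap: 0.266
```

Emit:
{"name": "step_arm", "arguments": {
  "deltas": [
    {"tx": 0,"ty": 0,"tz": 0,"ax": 0,"ay": 0,"az": 0},
    {"tx": 0,"ty": 0,"tz": 0,"ax": 0,"ay": 0,"az": 0},
    {"tx": 0,"ty": 0,"tz": 0,"ax": 0,"ay": 0,"az": 0},
    {"tx": 0,"ty": 0,"tz": 0,"ax": 0,"ay": 0,"az": 0},
    {"tx": 0,"ty": 0,"tz": 0,"ax": 0,"ay": 0,"az": 0}
  ]
}}

```text
time: 4.3
position: [494.0, -56.9, 105.1]
orientation: [1.906, 2.496, 0.002]
wrist_force: [1.4, 0.6, 7.5]
finger_gap: 0.266
```

Emit:
{"name": "step_arm", "arguments": {
  "deltas": [
    {"tx": 0,"ty": 0,"tz": -1,"ax": 0,"ay": 0,"az": 0},
    {"tx": 0,"ty": 0,"tz": -3,"ax": 0,"ay": 0,"az": 0},
    {"tx": 0,"ty": 0,"tz": -5,"ax": 0,"ay": 0,"az": 0},
    {"tx": 0,"ty": 0,"tz": -7,"ax": 0,"ay": 0,"az": 0},
    {"tx": 0,"ty": 0,"tz": -9,"ax": 0,"ay": 0,"az": 0}
  ]
}}

```text
time: 4.8
position: [492.5, -57.0, 195.5]
orientation: [-1.907, -2.496, 0.001]
wrist_force: [0.3, 1.1, -2.3]
finger_gap: 0.266
```

```bash
python3 - <<'E'
from h import *
s=robot.read_state();print(s['wrist_force'],s['finger_gap'])
go([415,180,195],15.2)
T=robot.camera('top');S=robot.camera('side');cv2.imwrite('pics/lift.png',np.vstack([T['frame'][220:400,100:420],S['frame'][180:400,260:580]]))
E
```

```text
[ 0.3288951   1.08157882 -2.27811783] 0.2656601925223962
pos [492.5 -57.  195.5] jaw 15.26 tilt [-0.04  0.  ] -> t [24.9  -1.24  0.06] az 0.06
```

View pics/lift.png

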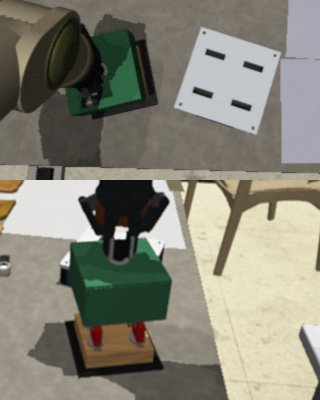

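The cover is lifted (knob held, gap 0.27). Red toggles show on the wooden block. I'll carry the cover to (415,180).

Emit:
{"name": "step_arm", "arguments": {
  "deltas": [
    {"tx": 2,"ty": -0.1,"tz": 0,"ax": 0,"ay": 0,"az": 0},
    {"tx": 5,"ty": -0.2,"tz": 0,"ax": 0,"ay": 0,"az": 0},
    {"tx": 9,"ty": -0.4,"tz": 0,"ax": 0,"ay": 0,"az": 0},
    {"tx": 13,"ty": -0.6,"tz": 0,"ax": 0,"ay": 0,"az": 0},
    {"tx": 17,"ty": -0.8,"tz": 0,"ax": 0,"ay": 0,"az": 0}
  ]
}}

```text
time: 5.4
position: [439.5, 106.0, 193.7]
orientation: [-1.907, -2.496, 0.001]
wrist_force: [0.6, 1.0, -2.0]
finger_gap: 0.262
```

Emit:
{"name": "step_arm", "arguments": {
  "deltas": [
    {"tx": 3,"ty": -0.2,"tz": 0,"ax": 0,"ay": 0,"az": 0},
    {"tx": 5.5,"ty": -0.3,"tz": 0,"ax": 0,"ay": 0,"az": 0},
    {"tx": 7,"ty": -0.4,"tz": 0,"ax": 0,"ay": 0,"az": 0},
    {"tx": 7.9,"ty": -0.4,"tz": 0,"ax": 0,"ay": 0,"az": 0},
    {"tx": 7.9,"ty": -0.4,"tz": 0,"ax": 0,"ay": 0,"az": 0}
  ]
}}

```text
time: 5.9
position: [415.5, 180.8, 193.9]
orientation: [-1.904, -2.498, 0.001]
wrist_force: [0.1, -0.2, -2.5]
finger_gap: 0.268
```

Emit:
{"name": "step_arm", "arguments": {
  "deltas": [
    {"tx": 0,"ty": 0,"tz": 2,"ax": 0,"ay": 0,"az": 0},
    {"tx": 0,"ty": 0,"tz": 4,"ax": 0,"ay": 0,"az": 0},
    {"tx": 0,"ty": 0,"tz": 6,"ax": 0,"ay": 0,"az": 0},
    {"tx": 0,"ty": 0,"tz": 8,"ax": 0,"ay": 0,"az": 0},
    {"tx": 0,"ty": 0,"tz": 9,"ax": 0,"ay": 0,"az": 0}
  ]
}}

```text
time: 6.4
position: [416.0, 178.6, 103.0]
orientation: [-1.909, -2.495, 0.003]
wrist_force: [-0.4, -0.6, -2.8]
finger_gap: 0.27
```

Emit:
{"name": "step_arm", "arguments": {
  "deltas": [
    {"tx": 0,"ty": 0,"tz": 0.2,"ax": 0,"ay": 0,"az": 0},
    {"tx": 0,"ty": 0,"tz": 0.3,"ax": 0,"ay": 0,"az": 0},
    {"tx": 0,"ty": 0,"tz": 0.5,"ax": 0,"ay": 0,"az": 0},
    {"tx": 0,"ty": 0,"tz": 0.5,"ax": 0,"ay": 0,"az": 0},
    {"tx": 0,"ty": 0,"tz": 0.5,"ax": 0,"ay": 0,"az": 0}
  ]
}}

```text
time: 6.9
position: [416.2, 180.3, 99.8]
orientation: [1.906, 2.497, 0.001]
wrist_force: [-0.3, 0.4, -2.6]
finger_gap: 0.264
```

Emit:
{"name": "step_arm", "arguments": {
  "deltas": [
    {"tx": 0,"ty": 0,"tz": 0.05,"ax": 0,"ay": 0,"az": 0},
    {"tx": 0,"ty": 0,"tz": 0.1,"ax": 0,"ay": 0,"az": 0},
    {"tx": 0,"ty": 0,"tz": 0.15,"ax": 0,"ay": 0,"az": 0},
    {"tx": 0,"ty": 0,"tz": 0.15,"ax": 0,"ay": 0,"az": 0},
    {"tx": 0,"ty": 0,"tz": 0.15,"ax": 0,"ay": 0,"az": 0}
  ]
}}

```text
time: 7.4
position: [416.5, 180.4, 99.0]
orientation: [1.907, 2.496, 0.003]
wrist_force: [-2.6, 0.2, 20.1]
finger_gap: 0.267
```

Emit:
{"name": "step_arm", "arguments": {
  "deltas": [
    {"tx": 0,"ty": 0,"tz": 0,"ax": 0,"ay": 0,"az": 0},
    {"tx": 0,"ty": 0,"tz": 0,"ax": 0,"ay": 0,"az": 0},
    {"tx": 0,"ty": 0,"tz": 0,"ax": 0,"ay": 0,"az": 0},
    {"tx": 0,"ty": 0,"tz": 0,"ax": 0,"ay": 0,"az": 0},
    {"tx": 0,"ty": 0,"tz": 0,"ax": 0,"ay": 0,"az": 0}
  ],
  "grip": -1
}}

```text
time: 7.9
position: [416.0, 180.0, 97.7]
orientation: [1.907, 2.497, -0.0]
wrist_force: [-0.1, 0.0, 0.8]
finger_gap: 1.0
```

Emit:
{"name": "step_arm", "arguments": {
  "deltas": [
    {"tx": 0,"ty": 0,"tz": -1,"ax": 0,"ay": 0,"az": 0},
    {"tx": 0,"ty": 0,"tz": -3,"ax": 0,"ay": 0,"az": 0},
    {"tx": 0,"ty": 0,"tz": -6,"ax": 0,"ay": 0,"az": 0},
    {"tx": 0,"ty": 0,"tz": -9,"ax": 0,"ay": 0,"az": 0},
    {"tx": 0,"ty": 0,"tz": -12,"ax": 0,"ay": 0,"az": 0}
  ]
}}

```text
time: 8.4
position: [415.7, 179.7, 219.5]
orientation: [-1.907, -2.496, 0.0]
wrist_force: [0.7, 1.1, 0.1]
finger_gap: 1.003
```

```bash
python3 - <<'E'
from h import *
np.set_printoptions(precision=1,suppress=True)
print(robot.read_state()['wrist_force'])
T=robot.camera('top');S=robot.camera('side')
h=hsv(T);red=((h[...,0]<8)|(h[...,0]>172))&(h[...,1]>130)&(h[...,2]>60)
red[:,:150]=0;red[:,300:]=0;red[:250]=0;red[350:]=0
for q in blobs(red,15): print('red',cen(q),cv2.contourArea(q),rect_on(T,q,72),onz(T,*cen(q),72))
roi=np.zeros(red.shape,bool);roi[245:350,170:265]=1
dk=roi&(h[...,2]<45)
q=blobs(dk,300)
print('base?',[rect_on(T,x,6) for x in q[:2]])
wd=roi&(abs(h[...,0]-13)<8)&(h[...,1]>60)&(h[...,2]>90)
q=blobs(wd|red,500);print('wood',[rect_on(T,x,32) for x in q[:2]])
cv2.imwrite('pics/off.png',np.hstack([cv2.resize(T['frame'][240:360,90:270],None,fx=2.2,fy=2.2),S['frame'][206:470,250:550][:264]]))
E
```

```text
[0.7 1.1 0.1]
red [222.1 275.9] 100.0 ((530.0902099609375, -76.99193572998047), (15.937847137451172, 32.909629821777344), 15.710272789001465) [530.5 -76.8  72. ]
red [202.3 316.5] 99.5 ((450.8436279296875, -43.54450607299805), (14.051454544067383, 33.31301498413086), 15.50725269317627) [450.7 -43.8  72. ]
red [196.1 281.8] 98.0 ((517.6876220703125, -27.910327911376953), (14.458069801330566, 35.085655212402344), 8.671426773071289) [517.4 -26.5  72. ]
base? [((491.17828369140625, -59.510276794433594), (137.89720153808594, 135.5839080810547), 14.383353233337402)]
wood [((491.4390563964844, -58.89575958251953), (111.71963500976562, 109.52008819580078), 14.518424034118652)]
```

View pics/off.png

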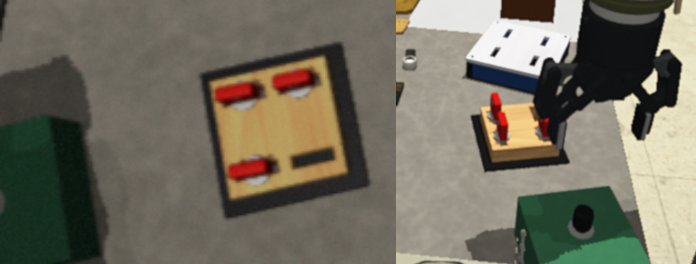

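The cover stands aside. Three toggles, at pixels (222,276), (196,282) and (202,316); the (+x,-y)... near-right socket is empty.

```bash
python3 - <<'E'
from h import *
go([530.9,-76.1,150],14.8);print(robot.read_state()['qpos'])
E
```

```text
pos [417.3 180.5 221.4] jaw 15.24 tilt [0.27 0.19] -> t [-27.76   4.18   7.1 ] az 0.44
[-0.8062251   0.33621842  0.35881321  2.24905505 -0.21425422  0.58109203
 -0.02069629]
```

Emit:
{"name": "step_arm", "arguments": {
  "deltas": [
    {"tx": -2.5,"ty": 0.4,"tz": 0,"ax": 0,"ay": 0,"az": 0.4},
    {"tx": -7,"ty": 1,"tz": 0,"ax": 0,"ay": 0,"az": 0.4},
    {"tx": -11.5,"ty": 1.7,"tz": 0,"ax": 0,"ay": 0,"az": 0.4},
    {"tx": -16,"ty": 2.4,"tz": 0,"ax": 0,"ay": 0,"az": 0.4},
    {"tx": -20.5,"ty": 3.1,"tz": 0,"ax": 0,"ay": 0,"az": 0.4}
  ],
  "grip": -0.2
}}

```text
time: 9.0
position: [500.0, -11.2, 217.7]
orientation: [-1.915, -2.49, 0.0]
wrist_force: [0.4, 1.2, 0.1]
finger_gap: 0.599
```

Emit:
{"name": "step_arm", "arguments": {
  "deltas": [
    {"tx": -3.5,"ty": 0.5,"tz": 1,"ax": 0,"ay": 0,"az": 0},
    {"tx": -6,"ty": 0.9,"tz": 3,"ax": 0,"ay": 0,"az": 0},
    {"tx": -7.3,"ty": 1.1,"tz": 6,"ax": 0,"ay": 0,"az": 0},
    {"tx": -7.3,"ty": 1.1,"tz": 7,"ax": 0,"ay": 0,"az": 0},
    {"tx": -7.3,"ty": 1.1,"tz": 7,"ax": 0,"ay": 0,"az": 0}
  ]
}}

```text
time: 9.5
position: [527.9, -77.0, 146.4]
orientation: [-1.914, -2.487, 0.003]
wrist_force: [0.1, -0.4, -0.2]
finger_gap: 0.597
```

```bash
python3 - <<'E'
from h import *
for i in range(3): robot.camera('side'); go([530.9,-76.1,60],14.8)
E
```

```text
pos [528.4 -76.6 147.5] jaw 14.87 tilt [-0.12  0.03] -> t [-0.02  0.27  8.75] az 0.07
pos [528.9 -76.4 148.2] jaw 14.91 tilt [-0.03  0.02] -> t [-0.02  0.2   8.82] az 0.11
pos [529.2 -76.3 148.6] jaw 14.92 tilt [0.03 0.02] -> t [-0.02  0.16  8.86] az 0.12
```

Emit:
{"name": "step_arm", "arguments": {
  "deltas": [
    {"tx": 0,"ty": 0.1,"tz": 2,"ax": 0,"ay": 0,"az": 0},
    {"tx": 0,"ty": 0.1,"tz": 4,"ax": 0,"ay": 0,"az": 0},
    {"tx": 0,"ty": 0.1,"tz": 6,"ax": 0,"ay": 0,"az": 0},
    {"tx": 0,"ty": 0.1,"tz": 8,"ax": 0,"ay": 0,"az": 0},
    {"tx": 0,"ty": 0.1,"tz": 9,"ax": 0,"ay": 0,"az": 0}
  ]
}}

```text
time: 10.15
position: [530.3, -76.0, 57.7]
orientation: [1.914, 2.491, 0.001]
wrist_force: [0.0, 0.6, 0.1]
finger_gap: 0.598
```

Emit:
{"name": "step_arm", "arguments": {
  "deltas": [
    {"tx": 0,"ty": 0,"tz": 0,"ax": 0,"ay": 0,"az": 0},
    {"tx": 0,"ty": 0,"tz": 0,"ax": 0,"ay": 0,"az": 0},
    {"tx": 0,"ty": 0,"tz": 0,"ax": 0,"ay": 0,"az": 0},
    {"tx": 0,"ty": 0,"tz": 0,"ax": 0,"ay": 0,"az": 0},
    {"tx": 0,"ty": 0,"tz": 0,"ax": 0,"ay": 0,"az": 0}
  ]
}}

```text
time: 10.65
position: [530.5, -77.0, 58.4]
orientation: [1.915, 2.489, 0.001]
wrist_force: [-0.1, -0.2, 0.1]
finger_gap: 0.596
```

Emit:
{"name": "step_arm", "arguments": {
  "deltas": [
    {"tx": 0,"ty": 0,"tz": 0,"ax": 0,"ay": 0,"az": 0},
    {"tx": 0,"ty": 0,"tz": 0,"ax": 0,"ay": 0,"az": 0},
    {"tx": 0,"ty": 0,"tz": 0,"ax": 0,"ay": 0,"az": 0},
    {"tx": 0,"ty": 0,"tz": 0,"ax": 0,"ay": 0,"az": 0},
    {"tx": 0,"ty": 0,"tz": 0,"ax": 0,"ay": 0,"az": 0}
  ],
  "grip": 1,
  "newtons": 50
}}

```text
time: 11.15
position: [531.2, -77.0, 58.1]
orientation: [1.914, 2.489, 0.002]
wrist_force: [3.1, 1.0, 2.5]
finger_gap: 0.148
```

Emit:
{"name": "step_arm", "arguments": {
  "deltas": [
    {"tx": 0,"ty": 0,"tz": -1,"ax": 0,"ay": 0,"az": 0},
    {"tx": 0,"ty": 0,"tz": -3,"ax": 0,"ay": 0,"az": 0},
    {"tx": 0,"ty": 0,"tz": -6,"ax": 0,"ay": 0,"az": 0},
    {"tx": 0,"ty": 0,"tz": -9,"ax": 0,"ay": 0,"az": 0},
    {"tx": 0,"ty": 0,"tz": -10,"ax": 0,"ay": 0,"az": 0}
  ]
}}

```text
time: 11.65
position: [530.1, -77.4, 159.9]
orientation: [1.916, 2.489, 0.001]
wrist_force: [0.3, 0.1, -0.2]
finger_gap: 0.14
```

Emit:
{"name": "step_arm", "arguments": {
  "deltas": [
    {"tx": 0,"ty": 0,"tz": 0,"ax": 0,"ay": 0,"az": 0},
    {"tx": 0,"ty": 0,"tz": 0,"ax": 0,"ay": 0,"az": 0},
    {"tx": 0,"ty": 0,"tz": 0,"ax": 0,"ay": 0,"az": 0},
    {"tx": 0,"ty": 0,"tz": 0,"ax": 0,"ay": 0,"az": 0},
    {"tx": 0,"ty": 0,"tz": 0,"ax": 0,"ay": 0,"az": 0}
  ]
}}

```text
time: 12.15
position: [529.8, -77.1, 157.0]
orientation: [-1.915, -2.489, 0.002]
wrist_force: [-0.4, 0.3, -0.8]
finger_gap: 0.147
```

```bash
python3 - <<'E'
from h import *
go([519.1,-335.3,160],-16.6)
S=robot.camera('side');T=robot.camera('top');cv2.imwrite('pics/g1.png',np.hstack([cv2.resize(S['frame'][160:330,270:450],None,fx=2,fy=2),T['frame'][100:440,60:460]]))
print(robot.read_state()['qpos'])
E
```

```text
pos [529.8 -77.1 157. ] jaw 14.85 tilt [-0.09 -0.01] -> t [-24.68  -7.65  -0.3 ] az 31.45
[-0.16666095  0.52371633  0.29363191  2.13009824 -0.29218569  0.52595611
  0.60320256]
```

View pics/g1.png

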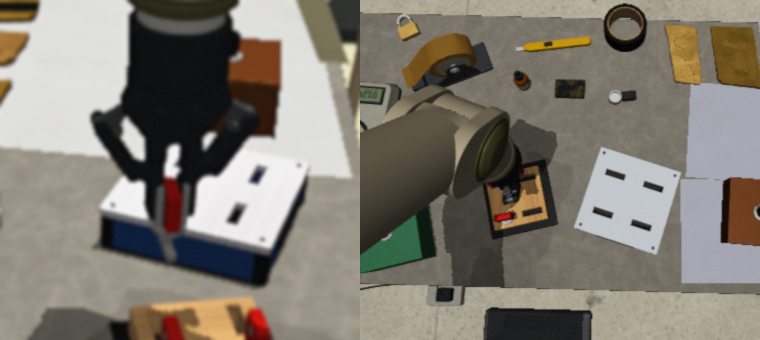

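Emit:
{"name": "step_arm", "arguments": {
  "deltas": [
    {"tx": -3,"ty": -0.9,"tz": 0,"ax": 0,"ay": 0,"az": 0},
    {"tx": -7,"ty": -2.2,"tz": 0,"ax": 0,"ay": 0,"az": 0},
    {"tx": -11,"ty": -3.4,"tz": 0,"ax": 0,"ay": 0,"az": 0},
    {"tx": -15,"ty": -4.7,"tz": 0,"ax": 0,"ay": 0,"az": 0},
    {"tx": -19,"ty": -5.9,"tz": 0,"ax": 0,"ay": 0,"az": 0}
  ]
}}

```text
time: 12.75
position: [521.5, -277.5, 157.6]
orientation: [-1.915, -2.49, 0.0]
wrist_force: [1.0, -0.3, -0.6]
finger_gap: 0.145
```

Emit:
{"name": "step_arm", "arguments": {
  "deltas": [
    {"tx": -3,"ty": -0.9,"tz": 0,"ax": 0,"ay": 0,"az": 6},
    {"tx": -5,"ty": -1.5,"tz": 0,"ax": 0,"ay": 0,"az": 13},
    {"tx": -5.7,"ty": -1.7,"tz": 0,"ax": 0,"ay": 0,"az": 20},
    {"tx": -5.7,"ty": -1.7,"tz": 0,"ax": 0,"ay": 0,"az": 27},
    {"tx": -5.7,"ty": -1.7,"tz": 0,"ax": 0,"ay": 0,"az": 31.5}
  ]
}}

```text
time: 13.25
position: [519.8, -335.8, 157.4]
orientation: [-2.525, -1.869, 0.001]
wrist_force: [0.2, -0.6, -0.4]
finger_gap: 0.143
```

Emit:
{"name": "step_arm", "arguments": {
  "deltas": [
    {"tx": 0,"ty": 0,"tz": 0,"ax": 0,"ay": 0,"az": 0},
    {"tx": 0,"ty": 0,"tz": 0,"ax": 0,"ay": 0,"az": 0},
    {"tx": 0,"ty": 0,"tz": 0,"ax": 0,"ay": 0,"az": 0},
    {"tx": 0,"ty": 0,"tz": 0,"ax": 0,"ay": 0,"az": 0},
    {"tx": 0,"ty": 0,"tz": 0,"ax": 0,"ay": 0,"az": 0}
  ]
}}

```text
time: 13.75
position: [520.0, -335.3, 157.9]
orientation: [2.519, 1.877, 0.0]
wrist_force: [-0.1, -0.0, -0.1]
finger_gap: 0.145
```

```bash
python3 - <<'E'
from h import *
go([519.1,-335.7,105],-16.7)
print(robot.read_state()['qpos'])
E
```

```text
pos [ 520.  -335.3  157.9] jaw -16.61 tilt [0.01 0.  ] -> t [-0.06 -0.08  5.29] az 0.09
[ 0.2059535   0.61991432  0.42006107  1.94871567 -0.40002448  0.65442867
  0.58835   ]
```

Emit:
{"name": "step_arm", "arguments": {
  "deltas": [
    {"tx": -0.05,"ty": -0.08,"tz": 2,"ax": 0,"ay": 0,"az": 0},
    {"tx": -0.05,"ty": -0.08,"tz": 4,"ax": 0,"ay": 0,"az": 0},
    {"tx": -0.05,"ty": -0.08,"tz": 5,"ax": 0,"ay": 0,"az": 0},
    {"tx": -0.05,"ty": -0.08,"tz": 5.5,"ax": 0,"ay": 0,"az": 0},
    {"tx": -0.05,"ty": -0.08,"tz": 5.5,"ax": 0,"ay": 0,"az": 0}
  ]
}}

```text
time: 14.25
position: [519.0, -335.6, 102.5]
orientation: [-2.519, -1.876, 0.0]
wrist_force: [-0.1, -1.6, -0.4]
finger_gap: 0.143
```

Emit:
{"name": "step_arm", "arguments": {
  "deltas": [
    {"tx": 0,"ty": 0,"tz": 0.1,"ax": 0,"ay": 0,"az": 0},
    {"tx": 0,"ty": 0,"tz": 0.3,"ax": 0,"ay": 0,"az": 0},
    {"tx": 0,"ty": 0,"tz": 0.5,"ax": 0,"ay": 0,"az": 0},
    {"tx": 0,"ty": 0,"tz": 0.7,"ax": 0,"ay": 0,"az": 0},
    {"tx": 0,"ty": 0,"tz": 0.9,"ax": 0,"ay": 0,"az": 0}
  ]
}}

```text
time: 14.75
position: [519.2, -335.5, 93.8]
orientation: [2.519, 1.876, 0.0]
wrist_force: [0.6, 0.8, -0.8]
finger_gap: 0.145
```

```bash
python3 - <<'E'
from h import *
go([519.1,-335.7,75],-16.7)
S=robot.camera('side');cv2.imwrite('pics/i1.png',cv2.resize(S['frame'][180:310,310:440],None,fx=4,fy=4,interpolation=cv2.INTER_CUBIC));print(robot.read_state()['wrist_force'])
E
```

```text
pos [ 519.2 -335.5   93.8] jaw -16.64 tilt [ 0.01 -0.01] -> t [-0.02 -0.    1.88] az 0.06
[-0.76905849 -0.30841534 -1.01063828]
```

View pics/i1.png

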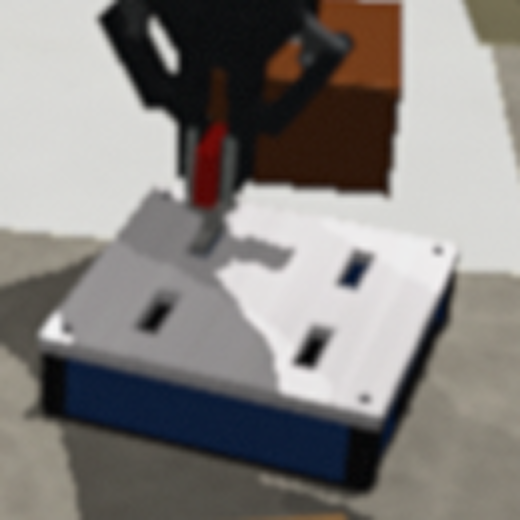

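Bar at the slot mouth, no contact force at z below the plate top. I'll lower it further.

Emit:
{"name": "step_arm", "arguments": {
  "deltas": [
    {"tx": 0,"ty": 0,"tz": 0.2,"ax": 0,"ay": 0,"az": 0},
    {"tx": 0,"ty": 0,"tz": 0.4,"ax": 0,"ay": 0,"az": 0},
    {"tx": 0,"ty": 0,"tz": 0.6,"ax": 0,"ay": 0,"az": 0},
    {"tx": 0,"ty": 0,"tz": 0.8,"ax": 0,"ay": 0,"az": 0},
    {"tx": 0,"ty": 0,"tz": 1,"ax": 0,"ay": 0,"az": 0}
  ]
}}

```text
time: 15.3
position: [519.1, -335.5, 83.6]
orientation: [-2.52, -1.877, 0.0]
wrist_force: [-0.2, -1.4, -0.6]
finger_gap: 0.142
```

Emit:
{"name": "step_arm", "arguments": {
  "deltas": [
    {"tx": 0,"ty": 0,"tz": 0.2,"ax": 0,"ay": 0,"az": 0},
    {"tx": 0,"ty": 0,"tz": 0.4,"ax": 0,"ay": 0,"az": 0},
    {"tx": 0,"ty": 0,"tz": 0.6,"ax": 0,"ay": 0,"az": 0},
    {"tx": 0,"ty": 0,"tz": 0.7,"ax": 0,"ay": 0,"az": 0},
    {"tx": 0,"ty": 0,"tz": 0.8,"ax": 0,"ay": 0,"az": 0}
  ]
}}

```text
time: 15.8
position: [519.1, -335.5, 75.7]
orientation: [-2.52, -1.876, 0.0]
wrist_force: [-1.1, 0.3, 0.5]
finger_gap: 0.144
```

Emit:
{"name": "step_arm", "arguments": {
  "deltas": [
    {"tx": 0,"ty": 0,"tz": 0.05,"ax": 0,"ay": 0,"az": 0},
    {"tx": 0,"ty": 0,"tz": 0.1,"ax": 0,"ay": 0,"az": 0},
    {"tx": 0,"ty": 0,"tz": 0.1,"ax": 0,"ay": 0,"az": 0},
    {"tx": 0,"ty": 0,"tz": 0.1,"ax": 0,"ay": 0,"az": 0},
    {"tx": 0,"ty": 0,"tz": 0.1,"ax": 0,"ay": 0,"az": 0}
  ]
}}

```text
time: 16.3
position: [519.2, -335.5, 74.9]
orientation: [2.519, 1.877, 0.0]
wrist_force: [-0.5, -0.5, -0.6]
finger_gap: 0.141
```

Emit:
{"name": "step_arm", "arguments": {
  "deltas": [
    {"tx": 0,"ty": 0,"tz": 0.04,"ax": 0,"ay": 0,"az": 0},
    {"tx": 0,"ty": 0,"tz": 0.08,"ax": 0,"ay": 0,"az": 0},
    {"tx": 0,"ty": 0,"tz": 0.1,"ax": 0,"ay": 0,"az": 0},
    {"tx": 0,"ty": 0,"tz": 0.1,"ax": 0,"ay": 0,"az": 0},
    {"tx": 0,"ty": 0,"tz": 0.1,"ax": 0,"ay": 0,"az": 0}
  ]
}}

```text
time: 16.8
position: [519.2, -335.6, 74.1]
orientation: [2.519, 1.876, 0.0]
wrist_force: [-0.8, 2.0, 5.8]
finger_gap: 0.144
```

```bash
python3 - <<'E'
from h import *
go([519.1,-335.7,75],-16.7); s=robot.read_state();print(s['qpos'],s['wrist_force'])
E
```

```text
pos [ 519.2 -335.6   74.1] jaw -16.65 tilt [ 0.02 -0.  ] -> t [-0.02 -0.01 -0.09] az 0.05
[ 0.26903819  0.73068007  0.32860469  1.99047025 -0.47174259  0.49407394
  0.64924027] [-0.82547645  2.04779284  5.76624105]
```

Emit:
{"name": "step_arm", "arguments": {
  "deltas": [
    {"tx": 0,"ty": 0,"tz": -0.06,"ax": 0,"ay": 0,"az": 4},
    {"tx": 0,"ty": 0,"tz": -0.06,"ax": 0,"ay": 0,"az": 11},
    {"tx": 0,"ty": 0,"tz": -0.06,"ax": 0,"ay": 0,"az": 18},
    {"tx": 0,"ty": 0,"tz": -0.06,"ax": 0,"ay": 0,"az": 25},
    {"tx": 0,"ty": 0,"tz": -0.06,"ax": 0,"ay": 0,"az": 32}
  ]
}}

```text
time: 17.3
position: [519.1, -335.5, 74.2]
orientation: [2.942, 1.102, -0.0]
wrist_force: [0.5, -0.9, -0.6]
finger_gap: 0.142
```

Emit:
{"name": "step_arm", "arguments": {
  "deltas": [
    {"tx": 0,"ty": 0,"tz": 0,"ax": 0,"ay": 0,"az": 7},
    {"tx": 0,"ty": 0,"tz": 0,"ax": 0,"ay": 0,"az": 14},
    {"tx": 0,"ty": 0,"tz": 0,"ax": 0,"ay": 0,"az": 21},
    {"tx": 0,"ty": 0,"tz": 0,"ax": 0,"ay": 0,"az": 28},
    {"tx": 0,"ty": 0,"tz": 0,"ax": 0,"ay": 0,"az": 35}
  ]
}}

```text
time: 17.8
position: [519.2, -335.4, 74.2]
orientation: [3.137, 0.166, -0.0]
wrist_force: [-0.5, -0.1, -0.3]
finger_gap: 0.141
```

Emit:
{"name": "step_arm", "arguments": {
  "deltas": [
    {"tx": 0,"ty": 0,"tz": 0,"ax": 0,"ay": 0,"az": 7},
    {"tx": 0,"ty": 0,"tz": 0,"ax": 0,"ay": 0,"az": 14},
    {"tx": 0,"ty": 0,"tz": 0,"ax": 0,"ay": 0,"az": 20},
    {"tx": 0,"ty": 0,"tz": 0,"ax": 0,"ay": 0,"az": 23},
    {"tx": 0,"ty": 0,"tz": 0,"ax": 0,"ay": 0,"az": 23}
  ]
}}

```text
time: 18.3
position: [519.2, -335.4, 74.1]
orientation: [3.108, -0.455, -0.001]
wrist_force: [0.4, 0.6, -0.3]
finger_gap: 0.14
```

Emit:
{"name": "step_arm", "arguments": {
  "deltas": [
    {"tx": 0,"ty": 0,"tz": 0.06,"ax": 0,"ay": 0,"az": 0},
    {"tx": 0,"ty": 0,"tz": 0.06,"ax": 0,"ay": 0,"az": 0},
    {"tx": 0,"ty": 0,"tz": 0.06,"ax": 0,"ay": 0,"az": 0},
    {"tx": 0,"ty": 0,"tz": 0.06,"ax": 0,"ay": 0,"az": 0},
    {"tx": 0,"ty": 0,"tz": 0.06,"ax": 0,"ay": 0,"az": 0}
  ]
}}

```text
time: 18.8
position: [519.1, -335.4, 74.0]
orientation: [-3.108, 0.453, -0.0]
wrist_force: [-0.3, 2.0, 5.0]
finger_gap: 0.145
```

```bash
python3 - <<'E'
from h import *
go([519.1,-335.7,75],-106.7); s=robot.read_state();print(s['qpos'],s['wrist_force'],s['ft_torque'])
E
```

```text
pos [ 519.1 -335.4   74. ] jaw -106.58 tilt [0.02 0.03] -> t [ 0.    0.03 -0.1 ] az 0.12
[ 0.0281482   0.84514913  0.74339545  2.00585086 -0.94080566  0.67795477
 -0.46581791] [-0.29791877  1.98160236  4.98916556] [0.41334165 0.14609595 0.00624802]
```

Emit:
{"name": "step_arm", "arguments": {
  "deltas": [
    {"tx": 0,"ty": 0,"tz": -0.05,"ax": 0,"ay": 0,"az": 0},
    {"tx": 0,"ty": 0,"tz": -0.05,"ax": 0,"ay": 0,"az": 0},
    {"tx": 0,"ty": 0,"tz": -0.05,"ax": 0,"ay": 0,"az": 0},
    {"tx": 0,"ty": 0,"tz": -0.05,"ax": 0,"ay": 0,"az": 0},
    {"tx": 0,"ty": 0,"tz": -0.05,"ax": 0,"ay": 0,"az": 0}
  ],
  "grip": -0.2
}}

```text
time: 19.3
position: [519.2, -335.5, 74.2]
orientation: [3.108, -0.455, -0.0]
wrist_force: [1.0, -0.5, 1.1]
finger_gap: 0.594
```

Emit:
{"name": "step_arm", "arguments": {
  "deltas": [
    {"tx": 0,"ty": 0,"tz": -1,"ax": 0,"ay": 0,"az": 0},
    {"tx": 0,"ty": 0,"tz": -3,"ax": 0,"ay": 0,"az": 0},
    {"tx": 0,"ty": 0,"tz": -5,"ax": 0,"ay": 0,"az": 0},
    {"tx": 0,"ty": 0,"tz": -7,"ax": 0,"ay": 0,"az": 0},
    {"tx": 0,"ty": 0,"tz": -8,"ax": 0,"ay": 0,"az": -6}
  ]
}}

```text
time: 19.8
position: [519.4, -335.9, 156.4]
orientation: [3.127, -0.29, 0.002]
wrist_force: [0.7, 0.4, -0.4]
finger_gap: 0.6
```

Emit:
{"name": "step_arm", "arguments": {
  "deltas": [
    {"tx": 0,"ty": 0,"tz": 0,"ax": 0,"ay": 0,"az": -8},
    {"tx": 0,"ty": 0,"tz": 0,"ax": 0,"ay": 0,"az": -16},
    {"tx": 0,"ty": 0,"tz": 0,"ax": 0,"ay": 0,"az": -24},
    {"tx": 0,"ty": 0,"tz": 0,"ax": 0,"ay": 0,"az": -32},
    {"tx": 0,"ty": 0,"tz": 0,"ax": 0,"ay": 0,"az": -40}
  ]
}}

```text
time: 20.3
position: [519.0, -335.7, 155.1]
orientation: [3.036, 0.804, 0.0]
wrist_force: [-0.1, 1.4, -0.4]
finger_gap: 0.602
```

Emit:
{"name": "step_arm", "arguments": {
  "deltas": [
    {"tx": 0,"ty": 0,"tz": 0,"ax": 0,"ay": 0,"az": -8},
    {"tx": 0,"ty": 0,"tz": 0,"ax": 0,"ay": 0,"az": -16},
    {"tx": 0,"ty": 0,"tz": 0,"ax": 0,"ay": 0,"az": -24},
    {"tx": 0,"ty": 0,"tz": 0,"ax": 0,"ay": 0,"az": -32},
    {"tx": 0,"ty": 0,"tz": 0,"ax": 0,"ay": 0,"az": -40}
  ]
}}

```text
time: 20.8
position: [519.0, -335.8, 155.1]
orientation: [2.578, 1.794, -0.0]
wrist_force: [0.0, 0.5, 0.2]
finger_gap: 0.601
```

Emit:
{"name": "step_arm", "arguments": {
  "deltas": [
    {"tx": 0,"ty": 0,"tz": 0,"ax": 0,"ay": 0,"az": -8},
    {"tx": 0,"ty": 0,"tz": 0,"ax": 0,"ay": 0,"az": -16},
    {"tx": 0,"ty": 0,"tz": 0,"ax": 0,"ay": 0,"az": -24},
    {"tx": 0,"ty": 0,"tz": 0,"ax": 0,"ay": 0,"az": -32},
    {"tx": 0,"ty": 0,"tz": 0,"ax": 0,"ay": 0,"az": -35.5}
  ]
}}

```text
time: 21.3
position: [518.8, -336.1, 155.1]
orientation: [1.909, 2.494, -0.001]
wrist_force: [-0.7, 0.3, -0.2]
finger_gap: 0.6
```

Emit:
{"name": "step_arm", "arguments": {
  "deltas": [
    {"tx": 0,"ty": 0,"tz": 0,"ax": 0,"ay": 0,"az": 0},
    {"tx": 0,"ty": 0,"tz": 0,"ax": 0,"ay": 0,"az": 0},
    {"tx": 0,"ty": 0,"tz": 0,"ax": 0,"ay": 0,"az": 0},
    {"tx": 0,"ty": 0,"tz": 0,"ax": 0,"ay": 0,"az": 0},
    {"tx": 0,"ty": 0,"tz": 0,"ax": 0,"ay": 0,"az": 0}
  ]
}}

```text
time: 21.8
position: [519.2, -335.4, 154.3]
orientation: [-1.916, -2.49, 0.0]
wrist_force: [-0.2, 0.2, 0.3]
finger_gap: 0.599
```

```bash
python3 - <<'E'
from h import *
go([518.2,-26.3,150],14.8); s=robot.read_state();print(s['qpos'],s['wrist_force'])
T=robot.camera('top');S=robot.camera('side');cv2.imwrite('pics/t1.png',np.hstack([cv2.resize(T['frame'][240:360,160:390],None,fx=2,fy=2),cv2.resize(S['frame'][205:325,310:440],None,fx=2,fy=2)]))
g=blobs(green(T),300)[0];print('cover rect',rect_on(T,g,74))
E
```

```text
pos [ 519.2 -335.4  154.3] jaw 14.83 tilt [-0.01 -0.01] -> t [29.91  7.82  0.42] az 0.03
[ 0.30637953  0.602418    0.26425024  1.94598514 -0.25534221  0.62516291
  0.99321707] [-0.23367826  0.20906546  0.29805641]
cover rect ((415.49151611328125, 177.83596801757812), (126.40711975097656, 126.71849822998047), 15.132821083068848)
```

View pics/t1.png

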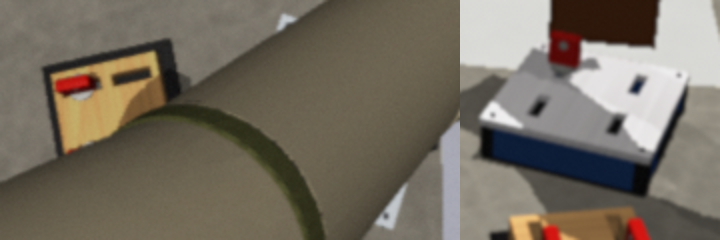

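The first toggle stands in its slot, crosswise. Next is B.

Emit:
{"name": "step_arm", "arguments": {
  "deltas": [
    {"tx": 3,"ty": 0.8,"tz": 0,"ax": 0,"ay": 0,"az": 0},
    {"tx": 7,"ty": 1.8,"tz": 0,"ax": 0,"ay": 0,"az": 0},
    {"tx": 11,"ty": 2.9,"tz": 0,"ax": 0,"ay": 0,"az": 0},
    {"tx": 15,"ty": 3.9,"tz": 0,"ax": 0,"ay": 0,"az": 0},
    {"tx": 19,"ty": 5,"tz": 0,"ax": 0,"ay": 0,"az": 0}
  ]
}}

```text
time: 22.4
position: [518.5, -137.6, 154.4]
orientation: [1.916, 2.489, 0.0]
wrist_force: [1.7, 0.2, 0.1]
finger_gap: 0.601
```

Emit:
{"name": "step_arm", "arguments": {
  "deltas": [
    {"tx": 4,"ty": 1,"tz": 0,"ax": 0,"ay": 0,"az": 0},
    {"tx": 7.5,"ty": 1.9,"tz": 0,"ax": 0,"ay": 0,"az": 0},
    {"tx": 9.5,"ty": 2.5,"tz": 0,"ax": 0,"ay": 0,"az": 0},
    {"tx": 10.9,"ty": 2.8,"tz": 0.4,"ax": 0,"ay": 0,"az": 0},
    {"tx": 10.9,"ty": 2.8,"tz": 0.4,"ax": 0,"ay": 0,"az": 0}
  ]
}}

```text
time: 22.9
position: [517.7, -24.7, 149.8]
orientation: [-1.912, -2.492, 0.0]
wrist_force: [-0.8, -0.2, 0.3]
finger_gap: 0.599
```

Emit:
{"name": "step_arm", "arguments": {
  "deltas": [
    {"tx": 0,"ty": 0,"tz": 0,"ax": 0,"ay": 0,"az": 0},
    {"tx": 0,"ty": 0,"tz": 0,"ax": 0,"ay": 0,"az": 0},
    {"tx": 0,"ty": 0,"tz": 0,"ax": 0,"ay": 0,"az": 0},
    {"tx": 0,"ty": 0,"tz": 0,"ax": 0,"ay": 0,"az": 0},
    {"tx": 0,"ty": 0,"tz": 0,"ax": 0,"ay": 0,"az": 0}
  ]
}}

```text
time: 23.4
position: [517.9, -27.1, 150.4]
orientation: [1.917, 2.489, 0.0]
wrist_force: [-0.1, -0.1, 0.6]
finger_gap: 0.603
```

```bash
python3 - <<'E'
from h import *
go([518.2,-26.3,58.3],14.8)
E
```

```text
pos [517.9 -27.1 150.4] jaw 14.8 tilt [ 0.01 -0.01] -> t [0.07 0.05 9.21] az -0.0
```

Emit:
{"name": "step_arm", "arguments": {
  "deltas": [
    {"tx": 0.07,"ty": 0.05,"tz": 2,"ax": 0,"ay": 0,"az": 0},
    {"tx": 0.07,"ty": 0.05,"tz": 4,"ax": 0,"ay": 0,"az": 0},
    {"tx": 0.07,"ty": 0.05,"tz": 6,"ax": 0,"ay": 0,"az": 0},
    {"tx": 0.07,"ty": 0.05,"tz": 8,"ax": 0,"ay": 0,"az": 0},
    {"tx": 0.07,"ty": 0.05,"tz": 9.2,"ax": 0,"ay": 0,"az": 0}
  ]
}}

```text
time: 23.9
position: [517.9, -25.9, 57.1]
orientation: [-1.915, -2.489, 0.001]
wrist_force: [0.2, -0.2, -0.0]
finger_gap: 0.602
```

Emit:
{"name": "step_arm", "arguments": {
  "deltas": [
    {"tx": 0,"ty": 0,"tz": 0,"ax": 0,"ay": 0,"az": 0},
    {"tx": 0,"ty": 0,"tz": 0,"ax": 0,"ay": 0,"az": 0},
    {"tx": 0,"ty": 0,"tz": 0,"ax": 0,"ay": 0,"az": 0},
    {"tx": 0,"ty": 0,"tz": 0,"ax": 0,"ay": 0,"az": 0},
    {"tx": 0,"ty": 0,"tz": 0,"ax": 0,"ay": 0,"az": 0}
  ]
}}

```text
time: 24.4
position: [518.5, -25.6, 58.9]
orientation: [1.915, 2.489, 0.001]
wrist_force: [0.3, -0.3, -0.3]
finger_gap: 0.597
```

Emit:
{"name": "step_arm", "arguments": {
  "deltas": [
    {"tx": 0,"ty": 0,"tz": 0,"ax": 0,"ay": 0,"az": 0},
    {"tx": 0,"ty": 0,"tz": 0,"ax": 0,"ay": 0,"az": 0},
    {"tx": 0,"ty": 0,"tz": 0,"ax": 0,"ay": 0,"az": 0},
    {"tx": 0,"ty": 0,"tz": 0,"ax": 0,"ay": 0,"az": 0},
    {"tx": 0,"ty": 0,"tz": 0,"ax": 0,"ay": 0,"az": 0}
  ],
  "grip": 1,
  "newtons": 50
}}

```text
time: 24.9
position: [518.3, -25.7, 58.5]
orientation: [1.916, 2.49, 0.001]
wrist_force: [0.7, 0.9, 5.3]
finger_gap: 0.148
```

Emit:
{"name": "step_arm", "arguments": {
  "deltas": [
    {"tx": 0,"ty": 0,"tz": -1,"ax": 0,"ay": 0,"az": 0},
    {"tx": 0,"ty": 0,"tz": -3,"ax": 0,"ay": 0,"az": 0},
    {"tx": 0,"ty": 0,"tz": -6,"ax": 0,"ay": 0,"az": 0},
    {"tx": 0,"ty": 0,"tz": -9,"ax": 0,"ay": 0,"az": 0},
    {"tx": 0,"ty": 0,"tz": -10,"ax": 0,"ay": 0,"az": 0}
  ]
}}

```text
time: 25.4
position: [518.8, -25.9, 161.0]
orientation: [1.915, 2.488, 0.003]
wrist_force: [0.6, 0.1, -1.6]
finger_gap: 0.143
```

Emit:
{"name": "step_arm", "arguments": {
  "deltas": [
    {"tx": 0,"ty": 0,"tz": 0,"ax": 0,"ay": 0,"az": 0},
    {"tx": 0,"ty": 0,"tz": 0,"ax": 0,"ay": 0,"az": 0},
    {"tx": 0,"ty": 0,"tz": 0,"ax": 0,"ay": 0,"az": 0},
    {"tx": 0,"ty": 0,"tz": 0,"ax": 0,"ay": 0,"az": 0},
    {"tx": 0,"ty": 0,"tz": 0,"ax": 0,"ay": 0,"az": 0}
  ]
}}

```text
time: 25.9
position: [517.8, -25.8, 157.5]
orientation: [-1.915, -2.489, 0.002]
wrist_force: [-0.9, -0.9, -0.9]
finger_gap: 0.145
```

```bash
python3 - <<'E'
from h import *
go([542,-258.6,160],-16.7)
E
```

```text
pos [517.8 -25.8 157.5] jaw 14.84 tilt [-0.09 -0.01] -> t [-23.12  -3.62  -0.25] az 31.54
```

Emit:
{"name": "step_arm", "arguments": {
  "deltas": [
    {"tx": -3,"ty": -0.5,"tz": 0,"ax": 0,"ay": 0,"az": 0},
    {"tx": -7,"ty": -1.1,"tz": 0,"ax": 0,"ay": 0,"az": 0},
    {"tx": -11,"ty": -1.7,"tz": 0,"ax": 0,"ay": 0,"az": 0},
    {"tx": -15,"ty": -2.3,"tz": 0,"ax": 0,"ay": 0,"az": 0},
    {"tx": -18.5,"ty": -2.9,"tz": 0,"ax": 0,"ay": 0,"az": 0}
  ]
}}

```text
time: 26.4
position: [537.4, -214.2, 157.8]
orientation: [-1.917, -2.489, 0.001]
wrist_force: [-0.4, -0.1, -0.3]
finger_gap: 0.145
```

Emit:
{"name": "step_arm", "arguments": {
  "deltas": [
    {"tx": -3,"ty": -0.4,"tz": 0,"ax": 0,"ay": 0,"az": 6},
    {"tx": -4.3,"ty": -0.6,"tz": 0,"ax": 0,"ay": 0,"az": 13},
    {"tx": -4.6,"ty": -0.7,"tz": 0,"ax": 0,"ay": 0,"az": 20},
    {"tx": -4.6,"ty": -0.7,"tz": 0,"ax": 0,"ay": 0,"az": 27},
    {"tx": -4.6,"ty": -0.7,"tz": 0,"ax": 0,"ay": 0,"az": 31.5}
  ]
}}

```text
time: 26.9
position: [542.3, -258.5, 157.6]
orientation: [-2.524, -1.869, 0.001]
wrist_force: [0.6, 0.7, -0.4]
finger_gap: 0.144
```

Emit:
{"name": "step_arm", "arguments": {
  "deltas": [
    {"tx": 0,"ty": 0,"tz": 0,"ax": 0,"ay": 0,"az": 0},
    {"tx": 0,"ty": 0,"tz": 0,"ax": 0,"ay": 0,"az": 0},
    {"tx": 0,"ty": 0,"tz": 0,"ax": 0,"ay": 0,"az": 0},
    {"tx": 0,"ty": 0,"tz": 0,"ax": 0,"ay": 0,"az": 0},
    {"tx": 0,"ty": 0,"tz": 0,"ax": 0,"ay": 0,"az": 0}
  ]
}}

```text
time: 27.4
position: [542.6, -258.3, 158.4]
orientation: [2.519, 1.877, 0.0]
wrist_force: [0.5, 0.3, -1.0]
finger_gap: 0.14
```

```bash
python3 - <<'E'
from h import *
go([541.9,-258.3,103],-16.7)
E
```

```text
pos [ 542.6 -258.3  158.4] jaw -16.62 tilt [0.01 0.  ] -> t [-0.02 -0.07  5.54] az 0.08
```

Emit:
{"name": "step_arm", "arguments": {
  "deltas": [
    {"tx": 0,"ty": -0.07,"tz": 2,"ax": 0,"ay": 0,"az": 0},
    {"tx": 0,"ty": -0.07,"tz": 4,"ax": 0,"ay": 0,"az": 0},
    {"tx": 0,"ty": -0.07,"tz": 5,"ax": 0,"ay": 0,"az": 0},
    {"tx": 0,"ty": -0.07,"tz": 5.5,"ax": 0,"ay": 0,"az": 0},
    {"tx": 0,"ty": -0.07,"tz": 5.5,"ax": 0,"ay": 0,"az": 0}
  ]
}}

```text
time: 27.9
position: [541.8, -258.1, 103.0]
orientation: [-2.519, -1.876, 0.001]
wrist_force: [-0.2, -0.8, -0.6]
finger_gap: 0.147
```

Emit:
{"name": "step_arm", "arguments": {
  "deltas": [
    {"tx": 0,"ty": 0,"tz": 0.1,"ax": 0,"ay": 0,"az": 0},
    {"tx": 0,"ty": 0,"tz": 0.3,"ax": 0,"ay": 0,"az": 0},
    {"tx": 0,"ty": 0,"tz": 0.5,"ax": 0,"ay": 0,"az": 0},
    {"tx": 0,"ty": 0,"tz": 0.7,"ax": 0,"ay": 0,"az": 0},
    {"tx": 0,"ty": 0,"tz": 0.9,"ax": 0,"ay": 0,"az": 0}
  ]
}}

```text
time: 28.4
position: [542.0, -258.0, 94.3]
orientation: [2.519, 1.877, 0.0]
wrist_force: [0.4, 0.5, -0.1]
finger_gap: 0.142
```

Emit:
{"name": "step_arm", "arguments": {
  "deltas": [
    {"tx": 0,"ty": 0,"tz": 0,"ax": 0,"ay": 0,"az": 0},
    {"tx": 0,"ty": 0,"tz": 0,"ax": 0,"ay": 0,"az": 0},
    {"tx": 0,"ty": 0,"tz": 0,"ax": 0,"ay": 0,"az": 0},
    {"tx": 0,"ty": 0,"tz": 0,"ax": 0,"ay": 0,"az": 0},
    {"tx": 0,"ty": 0,"tz": 0,"ax": 0,"ay": 0,"az": 0}
  ]
}}

```text
time: 28.9
position: [542.0, -258.0, 94.3]
orientation: [2.52, 1.876, 0.0]
wrist_force: [-0.1, -0.8, -1.6]
finger_gap: 0.144
```

Emit:
{"name": "step_arm", "arguments": {
  "deltas": [
    {"tx": 0,"ty": 0,"tz": 0.2,"ax": 0,"ay": 0,"az": 0},
    {"tx": 0,"ty": 0,"tz": 0.4,"ax": 0,"ay": 0,"az": 0},
    {"tx": 0,"ty": 0,"tz": 0.6,"ax": 0,"ay": 0,"az": 0},
    {"tx": 0,"ty": 0,"tz": 0.8,"ax": 0,"ay": 0,"az": 0},
    {"tx": 0,"ty": 0,"tz": 1,"ax": 0,"ay": 0,"az": 0}
  ]
}}

```text
time: 29.4
position: [541.9, -258.0, 84.1]
orientation: [-2.52, -1.876, 0.0]
wrist_force: [-0.2, -0.7, -0.6]
finger_gap: 0.144
```

Emit:
{"name": "step_arm", "arguments": {
  "deltas": [
    {"tx": 0,"ty": 0,"tz": 0.2,"ax": 0,"ay": 0,"az": 0},
    {"tx": 0,"ty": 0,"tz": 0.4,"ax": 0,"ay": 0,"az": 0},
    {"tx": 0,"ty": 0,"tz": 0.6,"ax": 0,"ay": 0,"az": 0},
    {"tx": 0,"ty": 0,"tz": 0.7,"ax": 0,"ay": 0,"az": 0},
    {"tx": 0,"ty": 0,"tz": 0.8,"ax": 0,"ay": 0,"az": 0}
  ]
}}

```text
time: 29.9
position: [541.9, -258.0, 76.2]
orientation: [-2.52, -1.877, 0.0]
wrist_force: [0.8, 0.6, -1.1]
finger_gap: 0.144
```

Emit:
{"name": "step_arm", "arguments": {
  "deltas": [
    {"tx": 0,"ty": 0,"tz": 0.05,"ax": 0,"ay": 0,"az": 0},
    {"tx": 0,"ty": 0,"tz": 0.1,"ax": 0,"ay": 0,"az": 0},
    {"tx": 0,"ty": 0,"tz": 0.15,"ax": 0,"ay": 0,"az": 0},
    {"tx": 0,"ty": 0,"tz": 0.15,"ax": 0,"ay": 0,"az": 0},
    {"tx": 0,"ty": 0,"tz": 0.15,"ax": 0,"ay": 0,"az": 0}
  ]
}}

```text
time: 30.4
position: [542.0, -258.0, 74.8]
orientation: [2.52, 1.876, 0.0]
wrist_force: [-0.6, -0.7, -0.9]
finger_gap: 0.142
```

Emit:
{"name": "step_arm", "arguments": {
  "deltas": [
    {"tx": 0,"ty": 0,"tz": 0,"ax": 0,"ay": 0,"az": 4},
    {"tx": 0,"ty": 0,"tz": 0,"ax": 0,"ay": 0,"az": 11},
    {"tx": 0,"ty": 0,"tz": 0,"ax": 0,"ay": 0,"az": 18},
    {"tx": 0,"ty": 0,"tz": 0,"ax": 0,"ay": 0,"az": 25},
    {"tx": 0,"ty": 0,"tz": 0,"ax": 0,"ay": 0,"az": 32}
  ]
}}

```text
time: 30.9
position: [542.0, -258.0, 74.9]
orientation: [2.942, 1.102, 0.0]
wrist_force: [0.3, 0.2, -0.8]
finger_gap: 0.147
```

Emit:
{"name": "step_arm", "arguments": {
  "deltas": [
    {"tx": 0,"ty": 0,"tz": 0,"ax": 0,"ay": 0,"az": 7},
    {"tx": 0,"ty": 0,"tz": 0,"ax": 0,"ay": 0,"az": 14},
    {"tx": 0,"ty": 0,"tz": 0,"ax": 0,"ay": 0,"az": 21},
    {"tx": 0,"ty": 0,"tz": 0,"ax": 0,"ay": 0,"az": 28},
    {"tx": 0,"ty": 0,"tz": 0,"ax": 0,"ay": 0,"az": 35}
  ]
}}

```text
time: 31.4
position: [542.0, -257.9, 74.9]
orientation: [-3.137, -0.167, -0.0]
wrist_force: [0.8, 1.4, -1.0]
finger_gap: 0.143
```

Emit:
{"name": "step_arm", "arguments": {
  "deltas": [
    {"tx": 0,"ty": 0,"tz": 0,"ax": 0,"ay": 0,"az": 7},
    {"tx": 0,"ty": 0,"tz": 0,"ax": 0,"ay": 0,"az": 14},
    {"tx": 0,"ty": 0,"tz": 0,"ax": 0,"ay": 0,"az": 20},
    {"tx": 0,"ty": 0,"tz": 0,"ax": 0,"ay": 0,"az": 23},
    {"tx": 0,"ty": 0,"tz": 0,"ax": 0,"ay": 0,"az": 23}
  ]
}}

```text
time: 31.9
position: [542.1, -257.8, 74.7]
orientation: [3.108, -0.455, -0.0]
wrist_force: [-0.3, 0.2, -0.8]
finger_gap: 0.144
```

Emit:
{"name": "step_arm", "arguments": {
  "deltas": [
    {"tx": 0,"ty": 0,"tz": 0.05,"ax": 0,"ay": 0,"az": 0},
    {"tx": 0,"ty": 0,"tz": 0.1,"ax": 0,"ay": 0,"az": 0},
    {"tx": 0,"ty": 0,"tz": 0.1,"ax": 0,"ay": 0,"az": 0},
    {"tx": 0,"ty": 0,"tz": 0.1,"ax": 0,"ay": 0,"az": 0},
    {"tx": 0,"ty": 0,"tz": 0.1,"ax": 0,"ay": 0,"az": 0}
  ]
}}

```text
time: 32.4
position: [542.0, -257.9, 74.5]
orientation: [-3.108, 0.452, -0.001]
wrist_force: [-0.6, 3.0, 8.2]
finger_gap: 0.141
```

```bash
python3 - <<'E'
from h import *
go([541.9,-258.2,74.5],-106.7); s=robot.read_state();print(s['qpos'],s['wrist_force'],s['ft_torque'])
E
```

```text
pos [ 542.  -257.9   74.5] jaw -106.55 tilt [0.06 0.05] -> t [-0.    0.03  0.  ] az 0.15
[-0.11098991  0.8333135   0.74810453  2.04776434 -0.96754714  0.65947788
 -0.55925549] [-0.59195318  2.99895601  8.21335618] [ 0.52626699  0.28201583 -0.04429665]
```

Seated and turned. I'll release and go to toggle C.

Emit:
{"name": "step_arm", "arguments": {
  "deltas": [
    {"tx": 0,"ty": 0,"tz": -0.05,"ax": 0,"ay": 0,"az": 0},
    {"tx": 0,"ty": 0,"tz": -0.05,"ax": 0,"ay": 0,"az": 0},
    {"tx": 0,"ty": 0,"tz": -0.05,"ax": 0,"ay": 0,"az": 0},
    {"tx": 0,"ty": 0,"tz": -0.05,"ax": 0,"ay": 0,"az": 0},
    {"tx": 0,"ty": 0,"tz": -0.05,"ax": 0,"ay": 0,"az": 0}
  ],
  "grip": -0.2
}}

```text
time: 32.9
position: [541.9, -258.1, 74.2]
orientation: [3.108, -0.454, -0.0]
wrist_force: [-0.5, 0.6, 0.4]
finger_gap: 0.602
```

Emit:
{"name": "step_arm", "arguments": {
  "deltas": [
    {"tx": 0,"ty": 0,"tz": -1,"ax": 0,"ay": 0,"az": 0},
    {"tx": 0,"ty": 0,"tz": -3,"ax": 0,"ay": 0,"az": 0},
    {"tx": 0,"ty": 0,"tz": -5,"ax": 0,"ay": 0,"az": 0},
    {"tx": 0,"ty": 0,"tz": -7,"ax": 0,"ay": 0,"az": 0},
    {"tx": 0,"ty": 0,"tz": -8,"ax": 0,"ay": 0,"az": -6}
  ]
}}

```text
time: 33.4
position: [542.2, -258.4, 156.3]
orientation: [3.127, -0.29, 0.002]
wrist_force: [-0.1, -0.2, 0.0]
finger_gap: 0.605
```

Emit:
{"name": "step_arm", "arguments": {
  "deltas": [
    {"tx": 0,"ty": 0,"tz": 0,"ax": 0,"ay": 0,"az": -8},
    {"tx": 0,"ty": 0,"tz": 0,"ax": 0,"ay": 0,"az": -16},
    {"tx": 0,"ty": 0,"tz": 0,"ax": 0,"ay": 0,"az": -24},
    {"tx": 0,"ty": 0,"tz": 0,"ax": 0,"ay": 0,"az": -32},
    {"tx": 0,"ty": 0,"tz": 0,"ax": 0,"ay": 0,"az": -40}
  ]
}}

```text
time: 33.9
position: [541.9, -258.2, 155.1]
orientation: [3.036, 0.804, 0.0]
wrist_force: [-0.9, 0.4, -0.1]
finger_gap: 0.598
```

Emit:
{"name": "step_arm", "arguments": {
  "deltas": [
    {"tx": 0,"ty": 0,"tz": 0,"ax": 0,"ay": 0,"az": -8},
    {"tx": 0,"ty": 0,"tz": 0,"ax": 0,"ay": 0,"az": -16},
    {"tx": 0,"ty": 0,"tz": 0,"ax": 0,"ay": 0,"az": -24},
    {"tx": 0,"ty": 0,"tz": 0,"ax": 0,"ay": 0,"az": -32},
    {"tx": 0,"ty": 0,"tz": 0,"ax": 0,"ay": 0,"az": -40}
  ]
}}

```text
time: 34.4
position: [541.8, -258.3, 155.0]
orientation: [2.578, 1.794, -0.0]
wrist_force: [0.0, 0.4, 0.4]
finger_gap: 0.598
```

Emit:
{"name": "step_arm", "arguments": {
  "deltas": [
    {"tx": 0,"ty": 0,"tz": 0,"ax": 0,"ay": 0,"az": -8},
    {"tx": 0,"ty": 0,"tz": 0,"ax": 0,"ay": 0,"az": -16},
    {"tx": 0,"ty": 0,"tz": 0,"ax": 0,"ay": 0,"az": -24},
    {"tx": 0,"ty": 0,"tz": 0,"ax": 0,"ay": 0,"az": -32},
    {"tx": 0,"ty": 0,"tz": 0,"ax": 0,"ay": 0,"az": -35.4}
  ]
}}

```text
time: 34.9
position: [541.7, -258.6, 155.0]
orientation: [1.912, 2.492, -0.001]
wrist_force: [-0.4, 0.1, 0.6]
finger_gap: 0.599
```

Emit:
{"name": "step_arm", "arguments": {
  "deltas": [
    {"tx": 0,"ty": 0,"tz": 0,"ax": 0,"ay": 0,"az": 0},
    {"tx": 0,"ty": 0,"tz": 0,"ax": 0,"ay": 0,"az": 0},
    {"tx": 0,"ty": 0,"tz": 0,"ax": 0,"ay": 0,"az": 0},
    {"tx": 0,"ty": 0,"tz": 0,"ax": 0,"ay": 0,"az": 0},
    {"tx": 0,"ty": 0,"tz": 0,"ax": 0,"ay": 0,"az": 0}
  ]
}}

```text
time: 35.4
position: [542.0, -257.9, 154.3]
orientation: [-1.918, -2.488, 0.0]
wrist_force: [0.2, 0.1, 1.1]
finger_gap: 0.6
```

```bash
python3 - <<'E'
from h import *
go([450.9,-43.3,150],14.8); s=robot.read_state();print(s['wrist_force'])
E
```

```text
pos [ 542.  -257.9  154.3] jaw 14.74 tilt [-0.01 -0.01] -> t [23.07 -3.35  0.42] az -0.06
[0.22909724 0.12387386 1.12994414]
```

Emit:
{"name": "step_arm", "arguments": {
  "deltas": [
    {"tx": 3,"ty": -0.4,"tz": 0,"ax": 0,"ay": 0,"az": 0},
    {"tx": 7,"ty": -1,"tz": 0,"ax": 0,"ay": 0,"az": 0},
    {"tx": 11,"ty": -1.6,"tz": 0,"ax": 0,"ay": 0,"az": 0},
    {"tx": 15,"ty": -2.2,"tz": 0,"ax": 0,"ay": 0,"az": 0},
    {"tx": 18.5,"ty": -2.7,"tz": 0,"ax": 0,"ay": 0,"az": 0}
  ]
}}

```text
time: 35.9
position: [467.8, -84.4, 154.3]
orientation: [-1.918, -2.488, -0.0]
wrist_force: [0.3, 1.4, 0.6]
finger_gap: 0.598
```

Emit:
{"name": "step_arm", "arguments": {
  "deltas": [
    {"tx": 3,"ty": -0.4,"tz": 0,"ax": 0,"ay": 0,"az": 0},
    {"tx": 4.2,"ty": -0.6,"tz": 0,"ax": 0,"ay": 0,"az": 0},
    {"tx": 4.6,"ty": -0.6,"tz": 0.4,"ax": 0,"ay": 0,"az": 0},
    {"tx": 4.6,"ty": -0.6,"tz": 0.4,"ax": 0,"ay": 0,"az": 0},
    {"tx": 4.6,"ty": -0.6,"tz": 0.4,"ax": 0,"ay": 0,"az": 0}
  ]
}}

```text
time: 36.4
position: [451.8, -44.2, 150.2]
orientation: [1.919, 2.486, -0.0]
wrist_force: [0.7, -0.3, 0.3]
finger_gap: 0.601
```

Emit:
{"name": "step_arm", "arguments": {
  "deltas": [
    {"tx": 0,"ty": 0,"tz": 0,"ax": 0,"ay": 0,"az": 0},
    {"tx": 0,"ty": 0,"tz": 0,"ax": 0,"ay": 0,"az": 0},
    {"tx": 0,"ty": 0,"tz": 0,"ax": 0,"ay": 0,"az": 0},
    {"tx": 0,"ty": 0,"tz": 0,"ax": 0,"ay": 0,"az": 0},
    {"tx": 0,"ty": 0,"tz": 0,"ax": 0,"ay": 0,"az": 0}
  ]
}}

```text
time: 36.9
position: [451.2, -43.2, 150.3]
orientation: [1.918, 2.488, -0.0]
wrist_force: [0.2, 0.7, 0.3]
finger_gap: 0.597
```

```bash
python3 - <<'E'
from h import *
go([450.9,-43.3,58.3],14.8)
E
```

```text
pos [451.2 -43.2 150.3] jaw 14.74 tilt [ 0. -0.] -> t [-0.01 -0.03  9.2 ] az -0.06
```

Target slot for C: near-left (465.1, -235.5).

Emit:
{"name": "step_arm", "arguments": {
  "deltas": [
    {"tx": 0,"ty": -0.03,"tz": 2,"ax": 0,"ay": 0,"az": 0},
    {"tx": 0,"ty": -0.03,"tz": 4,"ax": 0,"ay": 0,"az": 0},
    {"tx": 0,"ty": -0.03,"tz": 6,"ax": 0,"ay": 0,"az": 0},
    {"tx": 0,"ty": -0.03,"tz": 8,"ax": 0,"ay": 0,"az": 0},
    {"tx": 0,"ty": -0.03,"tz": 9.2,"ax": 0,"ay": 0,"az": 0}
  ]
}}

```text
time: 37.4
position: [450.7, -43.1, 57.1]
orientation: [-1.917, -2.488, 0.001]
wrist_force: [-0.2, -0.1, 0.5]
finger_gap: 0.6
```

Emit:
{"name": "step_arm", "arguments": {
  "deltas": [
    {"tx": 0,"ty": 0,"tz": 0,"ax": 0,"ay": 0,"az": 0},
    {"tx": 0,"ty": 0,"tz": 0,"ax": 0,"ay": 0,"az": 0},
    {"tx": 0,"ty": 0,"tz": 0,"ax": 0,"ay": 0,"az": 0},
    {"tx": 0,"ty": 0,"tz": 0,"ax": 0,"ay": 0,"az": 0},
    {"tx": 0,"ty": 0,"tz": 0,"ax": 0,"ay": 0,"az": 0}
  ]
}}

```text
time: 37.9
position: [451.2, -43.0, 58.9]
orientation: [1.917, 2.488, 0.001]
wrist_force: [0.5, -0.1, -0.2]
finger_gap: 0.602
```

Emit:
{"name": "step_arm", "arguments": {
  "deltas": [
    {"tx": 0,"ty": 0,"tz": 0,"ax": 0,"ay": 0,"az": 0},
    {"tx": 0,"ty": 0,"tz": 0,"ax": 0,"ay": 0,"az": 0},
    {"tx": 0,"ty": 0,"tz": 0,"ax": 0,"ay": 0,"az": 0},
    {"tx": 0,"ty": 0,"tz": 0,"ax": 0,"ay": 0,"az": 0},
    {"tx": 0,"ty": 0,"tz": 0,"ax": 0,"ay": 0,"az": 0}
  ],
  "grip": 1,
  "newtons": 50
}}

```text
time: 38.4
position: [451.0, -43.1, 58.5]
orientation: [1.918, 2.488, 0.0]
wrist_force: [0.0, -0.0, 6.0]
finger_gap: 0.143
```

Emit:
{"name": "step_arm", "arguments": {
  "deltas": [
    {"tx": 0,"ty": 0,"tz": -1,"ax": 0,"ay": 0,"az": 0},
    {"tx": 0,"ty": 0,"tz": -3,"ax": 0,"ay": 0,"az": 0},
    {"tx": 0,"ty": 0,"tz": -6,"ax": 0,"ay": 0,"az": 0},
    {"tx": 0,"ty": 0,"tz": -9,"ax": 0,"ay": 0,"az": 0},
    {"tx": 0,"ty": 0,"tz": -10,"ax": 0,"ay": 0,"az": 0}
  ]
}}

```text
time: 38.9
position: [451.4, -43.2, 160.9]
orientation: [1.917, 2.486, 0.003]
wrist_force: [0.7, 0.4, -1.4]
finger_gap: 0.142
```

Emit:
{"name": "step_arm", "arguments": {
  "deltas": [
    {"tx": 0,"ty": 0,"tz": 0,"ax": 0,"ay": 0,"az": 0},
    {"tx": 0,"ty": 0,"tz": 0,"ax": 0,"ay": 0,"az": 0},
    {"tx": 0,"ty": 0,"tz": 0,"ax": 0,"ay": 0,"az": 0},
    {"tx": 0,"ty": 0,"tz": 0,"ax": 0,"ay": 0,"az": 0},
    {"tx": 0,"ty": 0,"tz": 0,"ax": 0,"ay": 0,"az": 0}
  ]
}}

```text
time: 39.4
position: [450.6, -43.3, 157.6]
orientation: [-1.918, -2.487, 0.002]
wrist_force: [0.4, -0.2, 0.0]
finger_gap: 0.144
```

```bash
python3 - <<'E'
from h import *
go([465,-235.5,160],-16.7)
E
```

```text
pos [450.6 -43.3 157.6] jaw 14.74 tilt [-0.09 -0.01] -> t [-18.96  -3.49  -0.24] az 31.44
```

Emit:
{"name": "step_arm", "arguments": {
  "deltas": [
    {"tx": -3,"ty": -0.6,"tz": 0,"ax": 0,"ay": 0,"az": 0},
    {"tx": -7,"ty": -1.3,"tz": 0,"ax": 0,"ay": 0,"az": 0},
    {"tx": -10,"ty": -1.8,"tz": 0,"ax": 0,"ay": 0,"az": 0},
    {"tx": -13,"ty": -2.4,"tz": 0,"ax": 0,"ay": 0,"az": 0},
    {"tx": -15,"ty": -2.8,"tz": 0,"ax": 0,"ay": 0,"az": 0}
  ]
}}

```text
time: 39.9
position: [461.8, -197.7, 157.9]
orientation: [1.92, 2.486, -0.001]
wrist_force: [-0.3, -0.6, -0.6]
finger_gap: 0.148
```

Emit:
{"name": "step_arm", "arguments": {
  "deltas": [
    {"tx": -2,"ty": -0.4,"tz": 0,"ax": 0,"ay": 0,"az": 6},
    {"tx": -3.5,"ty": -0.6,"tz": 0,"ax": 0,"ay": 0,"az": 13},
    {"tx": -4,"ty": -0.7,"tz": 0,"ax": 0,"ay": 0,"az": 20},
    {"tx": -4,"ty": -0.7,"tz": 0,"ax": 0,"ay": 0,"az": 27},
    {"tx": -4,"ty": -0.7,"tz": 0,"ax": 0,"ay": 0,"az": 31.5}
  ]
}}

```text
time: 40.4
position: [465.2, -236.1, 157.7]
orientation: [-2.526, -1.867, 0.001]
wrist_force: [0.8, -0.5, -0.5]
finger_gap: 0.143
```

Emit:
{"name": "step_arm", "arguments": {
  "deltas": [
    {"tx": 0,"ty": 0,"tz": 0,"ax": 0,"ay": 0,"az": 0},
    {"tx": 0,"ty": 0,"tz": 0,"ax": 0,"ay": 0,"az": 0},
    {"tx": 0,"ty": 0,"tz": 0,"ax": 0,"ay": 0,"az": 0},
    {"tx": 0,"ty": 0,"tz": 0,"ax": 0,"ay": 0,"az": 0},
    {"tx": 0,"ty": 0,"tz": 0,"ax": 0,"ay": 0,"az": 0}
  ]
}}

```text
time: 40.9
position: [465.4, -235.8, 158.3]
orientation: [2.521, 1.875, 0.0]
wrist_force: [0.3, -0.9, -1.7]
finger_gap: 0.141
```

```bash
python3 - <<'E'
from h import *
go([465.1,-235.5,103],-16.7)
E
```

```text
pos [ 465.4 -235.8  158.3] jaw -16.72 tilt [0.01 0.  ] -> t [ 0.02 -0.04  5.53] az -0.02
```

Emit:
{"name": "step_arm", "arguments": {
  "deltas": [
    {"tx": 0.02,"ty": -0.04,"tz": 2,"ax": 0,"ay": 0,"az": 0},
    {"tx": 0.02,"ty": -0.04,"tz": 4,"ax": 0,"ay": 0,"az": 0},
    {"tx": 0.02,"ty": -0.04,"tz": 5,"ax": 0,"ay": 0,"az": 0},
    {"tx": 0.02,"ty": -0.04,"tz": 5.5,"ax": 0,"ay": 0,"az": 0},
    {"tx": 0.02,"ty": -0.04,"tz": 5.5,"ax": 0,"ay": 0,"az": 0}
  ]
}}

```text
time: 41.4
position: [464.9, -235.6, 103.0]
orientation: [-2.521, -1.874, 0.001]
wrist_force: [-0.3, -0.2, -0.8]
finger_gap: 0.144
```

Emit:
{"name": "step_arm", "arguments": {
  "deltas": [
    {"tx": 0,"ty": 0,"tz": 0.1,"ax": 0,"ay": 0,"az": 0},
    {"tx": 0,"ty": 0,"tz": 0.3,"ax": 0,"ay": 0,"az": 0},
    {"tx": 0,"ty": 0,"tz": 0.5,"ax": 0,"ay": 0,"az": 0},
    {"tx": 0,"ty": 0,"tz": 0.7,"ax": 0,"ay": 0,"az": 0},
    {"tx": 0,"ty": 0,"tz": 0.9,"ax": 0,"ay": 0,"az": 0}
  ]
}}

```text
time: 41.9
position: [465.2, -235.4, 94.3]
orientation: [2.521, 1.874, 0.0]
wrist_force: [0.1, -0.5, -0.2]
finger_gap: 0.142
```

Emit:
{"name": "step_arm", "arguments": {
  "deltas": [
    {"tx": 0,"ty": 0,"tz": 0,"ax": 0,"ay": 0,"az": 0},
    {"tx": 0,"ty": 0,"tz": 0,"ax": 0,"ay": 0,"az": 0},
    {"tx": 0,"ty": 0,"tz": 0,"ax": 0,"ay": 0,"az": 0},
    {"tx": 0,"ty": 0,"tz": 0,"ax": 0,"ay": 0,"az": 0},
    {"tx": 0,"ty": 0,"tz": 0,"ax": 0,"ay": 0,"az": 0}
  ]
}}

```text
time: 42.4
position: [465.1, -235.5, 94.4]
orientation: [2.521, 1.874, 0.0]
wrist_force: [-0.1, -0.5, -1.0]
finger_gap: 0.145
```

Emit:
{"name": "step_arm", "arguments": {
  "deltas": [
    {"tx": 0,"ty": 0,"tz": 0.2,"ax": 0,"ay": 0,"az": 0},
    {"tx": 0,"ty": 0,"tz": 0.4,"ax": 0,"ay": 0,"az": 0},
    {"tx": 0,"ty": 0,"tz": 0.6,"ax": 0,"ay": 0,"az": 0},
    {"tx": 0,"ty": 0,"tz": 0.8,"ax": 0,"ay": 0,"az": 0},
    {"tx": 0,"ty": 0,"tz": 1,"ax": 0,"ay": 0,"az": 0}
  ]
}}

```text
time: 42.9
position: [465.1, -235.5, 84.1]
orientation: [-2.521, -1.874, 0.0]
wrist_force: [-0.7, -0.3, -0.5]
finger_gap: 0.141
```

Emit:
{"name": "step_arm", "arguments": {
  "deltas": [
    {"tx": 0,"ty": 0,"tz": 0.2,"ax": 0,"ay": 0,"az": 0},
    {"tx": 0,"ty": 0,"tz": 0.4,"ax": 0,"ay": 0,"az": 0},
    {"tx": 0,"ty": 0,"tz": 0.6,"ax": 0,"ay": 0,"az": 0},
    {"tx": 0,"ty": 0,"tz": 0.7,"ax": 0,"ay": 0,"az": 0},
    {"tx": 0,"ty": 0,"tz": 0.8,"ax": 0,"ay": 0,"az": 0}
  ]
}}

```text
time: 43.4
position: [465.1, -235.5, 76.2]
orientation: [-2.521, -1.874, 0.0]
wrist_force: [0.2, 0.1, -0.2]
finger_gap: 0.142
```

Emit:
{"name": "step_arm", "arguments": {
  "deltas": [
    {"tx": 0,"ty": 0,"tz": 0.05,"ax": 0,"ay": 0,"az": 0},
    {"tx": 0,"ty": 0,"tz": 0.1,"ax": 0,"ay": 0,"az": 0},
    {"tx": 0,"ty": 0,"tz": 0.15,"ax": 0,"ay": 0,"az": 0},
    {"tx": 0,"ty": 0,"tz": 0.15,"ax": 0,"ay": 0,"az": 0},
    {"tx": 0,"ty": 0,"tz": 0.15,"ax": 0,"ay": 0,"az": 0}
  ]
}}

```text
time: 43.9
position: [465.1, -235.5, 74.8]
orientation: [2.521, 1.874, 0.0]
wrist_force: [0.7, -0.7, -0.8]
finger_gap: 0.146
```

Emit:
{"name": "step_arm", "arguments": {
  "deltas": [
    {"tx": 0,"ty": 0,"tz": 0,"ax": 0,"ay": 0,"az": 4},
    {"tx": 0,"ty": 0,"tz": 0,"ax": 0,"ay": 0,"az": 11},
    {"tx": 0,"ty": 0,"tz": 0,"ax": 0,"ay": 0,"az": 18},
    {"tx": 0,"ty": 0,"tz": 0,"ax": 0,"ay": 0,"az": 25},
    {"tx": 0,"ty": 0,"tz": 0,"ax": 0,"ay": 0,"az": 32}
  ]
}}

```text
time: 44.4
position: [465.2, -235.4, 74.9]
orientation: [2.943, 1.099, 0.0]
wrist_force: [0.1, 0.4, -1.3]
finger_gap: 0.147
```

Emit:
{"name": "step_arm", "arguments": {
  "deltas": [
    {"tx": 0,"ty": 0,"tz": 0,"ax": 0,"ay": 0,"az": 7},
    {"tx": 0,"ty": 0,"tz": 0,"ax": 0,"ay": 0,"az": 14},
    {"tx": 0,"ty": 0,"tz": 0,"ax": 0,"ay": 0,"az": 21},
    {"tx": 0,"ty": 0,"tz": 0,"ax": 0,"ay": 0,"az": 28},
    {"tx": 0,"ty": 0,"tz": 0,"ax": 0,"ay": 0,"az": 35}
  ]
}}

```text
time: 44.9
position: [465.3, -235.4, 74.9]
orientation: [3.137, 0.164, 0.0]
wrist_force: [0.2, 0.8, -1.3]
finger_gap: 0.146
```

Emit:
{"name": "step_arm", "arguments": {
  "deltas": [
    {"tx": 0,"ty": 0,"tz": 0,"ax": 0,"ay": 0,"az": 7},
    {"tx": 0,"ty": 0,"tz": 0,"ax": 0,"ay": 0,"az": 14},
    {"tx": 0,"ty": 0,"tz": 0,"ax": 0,"ay": 0,"az": 20},
    {"tx": 0,"ty": 0,"tz": 0,"ax": 0,"ay": 0,"az": 23},
    {"tx": 0,"ty": 0,"tz": 0,"ax": 0,"ay": 0,"az": 23}
  ]
}}

```text
time: 45.4
position: [465.2, -235.3, 74.8]
orientation: [3.108, -0.458, -0.0]
wrist_force: [0.4, 0.3, -0.8]
finger_gap: 0.147
```

Emit:
{"name": "step_arm", "arguments": {
  "deltas": [
    {"tx": 0,"ty": 0,"tz": 0.05,"ax": 0,"ay": 0,"az": 0},
    {"tx": 0,"ty": 0,"tz": 0.1,"ax": 0,"ay": 0,"az": 0},
    {"tx": 0,"ty": 0,"tz": 0.1,"ax": 0,"ay": 0,"az": 0},
    {"tx": 0,"ty": 0,"tz": 0.1,"ax": 0,"ay": 0,"az": 0},
    {"tx": 0,"ty": 0,"tz": 0.1,"ax": 0,"ay": 0,"az": 0}
  ]
}}

```text
time: 45.9
position: [465.2, -235.4, 74.5]
orientation: [-3.108, 0.455, -0.002]
wrist_force: [-1.8, 2.3, 11.7]
finger_gap: 0.145
```

```bash
python3 - <<'E'
from h import *
go([465.1,-235.5,74.5],-106.7); s=robot.read_state();print(s['qpos'],s['wrist_force'],s['ft_torque'])
E
```

```text
pos [ 465.2 -235.4   74.5] jaw -106.66 tilt [0.07 0.04] -> t [-0.01  0.01  0.  ] az 0.04
[-0.05280552  0.74164006  0.63627014  2.22420155 -1.00711693  0.49612225
 -0.46837965] [-1.78011338  2.27933762 11.68302048] [ 0.47402325  0.35306397 -0.05689748]
```

Emit:
{"name": "step_arm", "arguments": {
  "deltas": [
    {"tx": 0,"ty": 0,"tz": -0.05,"ax": 0,"ay": 0,"az": 0},
    {"tx": 0,"ty": 0,"tz": -0.05,"ax": 0,"ay": 0,"az": 0},
    {"tx": 0,"ty": 0,"tz": -0.05,"ax": 0,"ay": 0,"az": 0},
    {"tx": 0,"ty": 0,"tz": -0.05,"ax": 0,"ay": 0,"az": 0},
    {"tx": 0,"ty": 0,"tz": -0.05,"ax": 0,"ay": 0,"az": 0}
  ],
  "grip": -0.2
}}

```text
time: 46.4
position: [465.1, -235.5, 74.2]
orientation: [3.108, -0.457, -0.0]
wrist_force: [0.7, 0.3, -0.0]
finger_gap: 0.598
```

Emit:
{"name": "step_arm", "arguments": {
  "deltas": [
    {"tx": 0,"ty": 0,"tz": -1,"ax": 0,"ay": 0,"az": 0},
    {"tx": 0,"ty": 0,"tz": -4,"ax": 0,"ay": 0,"az": 0},
    {"tx": 0,"ty": 0,"tz": -7,"ax": 0,"ay": 0,"az": 0},
    {"tx": 0,"ty": 0,"tz": -10,"ax": 0,"ay": 0,"az": 0},
    {"tx": 0,"ty": 0,"tz": -12,"ax": 0,"ay": 0,"az": -6}
  ]
}}

```text
time: 46.9
position: [465.0, -235.7, 196.4]
orientation: [3.127, -0.293, 0.001]
wrist_force: [0.1, -0.4, -0.6]
finger_gap: 0.601
```

Emit:
{"name": "step_arm", "arguments": {
  "deltas": [
    {"tx": 0,"ty": 0,"tz": 0,"ax": 0,"ay": 0,"az": -8},
    {"tx": 0,"ty": 0,"tz": 0,"ax": 0,"ay": 0,"az": -16},
    {"tx": 0,"ty": 0,"tz": 0,"ax": 0,"ay": 0,"az": -24},
    {"tx": 0,"ty": 0,"tz": 0,"ax": 0,"ay": 0,"az": -32},
    {"tx": 0,"ty": 0,"tz": 0,"ax": 0,"ay": 0,"az": -40}
  ]
}}

```text
time: 47.4
position: [464.8, -235.6, 195.0]
orientation: [3.037, 0.802, -0.0]
wrist_force: [-0.6, -0.5, -0.3]
finger_gap: 0.6
```

Emit:
{"name": "step_arm", "arguments": {
  "deltas": [
    {"tx": 0,"ty": 0,"tz": 0,"ax": 0,"ay": 0,"az": -8},
    {"tx": 0,"ty": 0,"tz": 0,"ax": 0,"ay": 0,"az": -16},
    {"tx": 0,"ty": 0,"tz": 0,"ax": 0,"ay": 0,"az": -24},
    {"tx": 0,"ty": 0,"tz": 0,"ax": 0,"ay": 0,"az": -32},
    {"tx": 0,"ty": 0,"tz": 0,"ax": 0,"ay": 0,"az": -40}
  ]
}}

```text
time: 47.9
position: [464.8, -235.8, 194.9]
orientation: [2.58, 1.792, -0.001]
wrist_force: [0.4, -1.6, 0.1]
finger_gap: 0.6
```

Emit:
{"name": "step_arm", "arguments": {
  "deltas": [
    {"tx": 0,"ty": 0,"tz": 0,"ax": 0,"ay": 0,"az": -8},
    {"tx": 0,"ty": 0,"tz": 0,"ax": 0,"ay": 0,"az": -16},
    {"tx": 0,"ty": 0,"tz": 0,"ax": 0,"ay": 0,"az": -24},
    {"tx": 0,"ty": 0,"tz": 0,"ax": 0,"ay": 0,"az": -32},
    {"tx": 0,"ty": 0,"tz": 0,"ax": 0,"ay": 0,"az": -35.5}
  ]
}}

```text
time: 48.4
position: [464.7, -235.9, 194.9]
orientation: [1.912, 2.492, -0.001]
wrist_force: [0.2, -0.2, -0.2]
finger_gap: 0.597
```

Emit:
{"name": "step_arm", "arguments": {
  "deltas": [
    {"tx": 0,"ty": 0,"tz": 0,"ax": 0,"ay": 0,"az": 0},
    {"tx": 0,"ty": 0,"tz": 0,"ax": 0,"ay": 0,"az": 0},
    {"tx": 0,"ty": 0,"tz": 0,"ax": 0,"ay": 0,"az": 0},
    {"tx": 0,"ty": 0,"tz": 0,"ax": 0,"ay": 0,"az": 0},
    {"tx": 0,"ty": 0,"tz": 0,"ax": 0,"ay": 0,"az": 0}
  ]
}}

```text
time: 48.9
position: [465.1, -235.4, 194.3]
orientation: [-1.918, -2.488, 0.0]
wrist_force: [-0.3, -0.3, -0.0]
finger_gap: 0.604
```

```bash
cat >> h.py <<'E'
def coverpos(T,S,zk=90):
    out=[]
    for c in(T,S):
        G=green(c).astype(np.uint8);k=blobs(G,500)[0]
        hull=np.zeros_like(G);cv2.drawContours(hull,[cv2.convexHull(k)],-1,1,-1)
        if c is T:
            r=rect_on(c,k,74);print('cover rect',np.round(r[0],1),np.round(r[1],1),round(r[2],2))
        hull=cv2.dilate(hull,np.ones((25,25)))
        q=[b for b in blobs((hull>0)&(hsv(c)[...,2]<60)&(G==0),30) if .6<cv2.boundingRect(b)[2]/cv2.boundingRect(b)[3]<1.6 and cv2.contourArea(b)<400]
        print('knob cand',[(cen(b).round(1).tolist(),cv2.boundingRect(b)) for b in q[:3]])
E
python3 - <<'E'
from h import *
T=robot.camera('top');S=robot.camera('side')
coverpos(T,S);go([415,180,200],15)
cv2.imwrite('pics/t3.png',np.hstack([T['frame'][200:400,60:400],cv2.resize(S['frame'][190:480,300:590],(300,300))[:200]] if 0 else [T['frame'][180:420,30:400],S['frame'][200:440,280:600]]))
E
```

```text
cover rect [416.1 203.2] [126.4 126.1] 6.59
knob cand [([66.1, 331.4], (57, 325, 19, 13))]
knob cand []
pos [ 465.1 -235.4  194.3] jaw 14.75 tilt [-0.01 -0.  ] -> t [41.45  5.73 -0.58] az -0.25
```

View pics/t3.png

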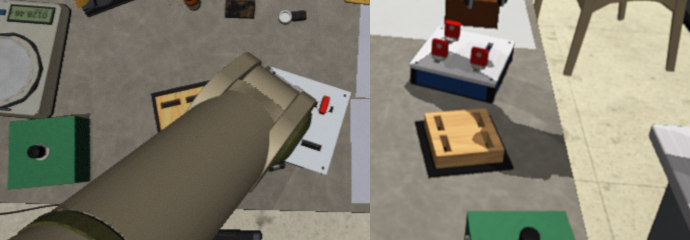

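All three toggles stand crosswise in their slots. The cover has been knocked: it is now at about (416,204), yaw about 6.6°, knob at top pixel (67,332).

```bash
python3 - <<'E'
from h import *
T=robot.camera('top');S=robot.camera('side')
G=green(T);h=hsv(T)
m=np.zeros(G.shape,bool);m[318:346,52:86]=1
q=blobs(m&(h[...,2]<45)&~G,20)
for b in q: print(cen(b),cv2.boundingRect(b),onz(T,*cen(b),104).round(1))
h=hsv(S);G=green(S);k=blobs(G,500)[0];print('S',cv2.boundingRect(k))
x,y,w,hh=cv2.boundingRect(k);m[:]=0;m[y-25:y+60,x+20:x+w-20]=1
for b in blobs(m&(h[...,2]<50)&~G,30): print('S',cen(b),cv2.boundingRect(b),tri(T,cen(q[0]),S,cen(b)))
go([416.5,204.5,200],6.6)
E
```

```text
[ 66.01577287 331.47423764] (57, 326, 18, 12) [415.7 199.1 104. ]
S (377, 412, 121, 68)
S [438.21512733 441.39604713] (428, 428, 21, 28) (array([415.70890425, 206.1016397 ,  90.30826531]), np.float64(0.12085968285934887))
pos [ 465.2 -235.4  194.3] jaw 14.75 tilt [-0. -0.] -> t [43.78  6.5  -0.58] az 8.15
```

Emit:
{"name": "step_arm", "arguments": {
  "deltas": [
    {"tx": 3,"ty": 0.4,"tz": 0,"ax": 0,"ay": 0,"az": 2},
    {"tx": 7,"ty": 1,"tz": -0.3,"ax": 0,"ay": 0,"az": 4},
    {"tx": 11,"ty": 1.6,"tz": -0.6,"ax": 0,"ay": 0,"az": 6},
    {"tx": 15,"ty": 2.2,"tz": -0.6,"ax": 0,"ay": 0,"az": 8},
    {"tx": 19,"ty": 2.8,"tz": -0.6,"ax": 0,"ay": 0,"az": 8}
  ],
  "grip": -1
}}

```text
time: 49.6
position: [443.6, -43.2, 200.4]
orientation: [2.088, 2.346, 0.001]
wrist_force: [0.5, -0.3, -0.6]
finger_gap: 0.999
```

Emit:
{"name": "step_arm", "arguments": {
  "deltas": [
    {"tx": 4,"ty": 0,"tz": 0,"ax": 0,"ay": 0,"az": 0},
    {"tx": 8,"ty": 0,"tz": 0,"ax": 0,"ay": 0,"az": 0},
    {"tx": 12,"ty": 0,"tz": 0,"ax": 0,"ay": 0,"az": 0},
    {"tx": 16,"ty": 0.1,"tz": 0,"ax": 0,"ay": 0,"az": 0},
    {"tx": 19,"ty": 0.1,"tz": 0,"ax": 0,"ay": 0,"az": 0}
  ]
}}

```text
time: 50.1
position: [422.1, 146.7, 200.4]
orientation: [-2.085, -2.35, -0.001]
wrist_force: [0.8, -0.3, 1.1]
finger_gap: 1.001
```

Emit:
{"name": "step_arm", "arguments": {
  "deltas": [
    {"tx": 2,"ty": 0,"tz": 0,"ax": 0,"ay": 0,"az": 0},
    {"tx": 4,"ty": 0,"tz": 0,"ax": 0,"ay": 0,"az": 0},
    {"tx": 4.5,"ty": 0,"tz": 0,"ax": 0,"ay": 0,"az": 0},
    {"tx": 4.5,"ty": 0,"tz": 0,"ax": 0,"ay": 0,"az": 0},
    {"tx": 4.5,"ty": 0,"tz": 0,"ax": 0,"ay": 0,"az": 0}
  ]
}}

```text
time: 50.6
position: [417.2, 188.0, 200.3]
orientation: [2.088, 2.347, -0.0]
wrist_force: [-0.0, -0.1, 0.8]
finger_gap: 1.0
```

Emit:
{"name": "step_arm", "arguments": {
  "deltas": [
    {"tx": 0,"ty": 0,"tz": 0,"ax": 0,"ay": 0,"az": 0},
    {"tx": 0,"ty": 0,"tz": 0,"ax": 0,"ay": 0,"az": 0},
    {"tx": 0,"ty": 0,"tz": 0,"ax": 0,"ay": 0,"az": 0},
    {"tx": 0,"ty": 0,"tz": 0,"ax": 0,"ay": 0,"az": 0},
    {"tx": 0,"ty": 0,"tz": 0,"ax": 0,"ay": 0,"az": 0}
  ]
}}

```text
time: 51.1
position: [417.2, 188.8, 200.3]
orientation: [2.087, 2.348, 0.0]
wrist_force: [-0.6, -0.3, 0.2]
finger_gap: 0.997
```

```bash
python3 - <<'E'
from h import *
go([416.2,205.3,100],6.6)
T=robot.camera('top');h=hsv(T)
# plate/toggle check: red blobs on the case at z=88, and caddy block
red=((h[...,0]<8)|(h[...,0]>172))&(h[...,1]>130)&(h[...,2]>60);red[:,390:]=0;red[:,265:270]=0;red[:240]=0;red[370:]=0
for q in blobs(red,15):print('red',np.round(rect_on(T,q,88)[0],1),np.round(rect_on(T,q,88)[1],1),rect_on(T,q,88)[2])
roi=np.zeros(red.shape,bool);roi[245:350,170:265]=1
wd=roi&(abs(h[...,0]-13)<8)&(h[...,1]>60)&(h[...,2]>60)
print('wood',rect_on(T,blobs(wd,500)[0],32));print('base',rect_on(T,blobs(roi&((h[...,2]<45)|wd),500)[0],6))
print(cv2.boundingRect(blobs(wd,500)[0]))
cv2.imwrite('pics/k.png',T['frame'][180:420,0:400])
E
```

```text
pos [417.2 188.8 200.3] jaw 6.74 tilt [ 0. -0.] -> t [ 1.65  0.09 10.03] az 0.14
red [ 464.7 -236.3] [12.1 32.7] 73.35545349121094
red [ 539.7 -258.5] [11.7 33.2] 73.3554916381836
red [ 518.3 -334.8] [11.5 33. ] 72.43013763427734
wood ((491.2489013671875, -58.95680236816406), (113.43317413330078, 111.67291259765625), 14.237651824951172)
base ((491.13299560546875, -59.35520935058594), (137.8853302001953, 135.92930603027344), 14.368824005126953)
(185, 266, 63, 65)
```

View pics/k.png

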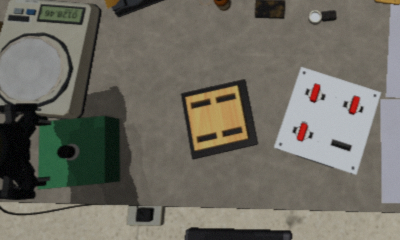

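Emit:
{"name": "step_arm", "arguments": {
  "deltas": [
    {"tx": 1,"ty": 0.05,"tz": 0,"ax": 0,"ay": 0,"az": 0},
    {"tx": 1.6,"ty": 0.1,"tz": 2,"ax": 0,"ay": 0,"az": 0},
    {"tx": 1.65,"ty": 0.1,"tz": 5,"ax": 0,"ay": 0,"az": 0},
    {"tx": 1.65,"ty": 0.1,"tz": 8,"ax": 0,"ay": 0,"az": 0},
    {"tx": 1.65,"ty": 0.1,"tz": 10,"ax": 0,"ay": 0,"az": 0}
  ]
}}

```text
time: 51.65
position: [415.8, 206.3, 98.7]
orientation: [-2.085, -2.349, 0.001]
wrist_force: [1.0, -0.3, -0.8]
finger_gap: 1.0
```

Emit:
{"name": "step_arm", "arguments": {
  "deltas": [
    {"tx": 0,"ty": 0,"tz": 0,"ax": 0,"ay": 0,"az": 0},
    {"tx": 0,"ty": 0,"tz": 0,"ax": 0,"ay": 0,"az": 0},
    {"tx": 0,"ty": 0,"tz": 0,"ax": 0,"ay": 0,"az": 0},
    {"tx": 0,"ty": 0,"tz": 0,"ax": 0,"ay": 0,"az": 0},
    {"tx": 0,"ty": 0,"tz": 0,"ax": 0,"ay": 0,"az": 0}
  ]
}}

```text
time: 52.15
position: [416.5, 205.8, 101.1]
orientation: [2.086, 2.348, 0.003]
wrist_force: [0.1, -0.3, 0.2]
finger_gap: 1.003
```

Emit:
{"name": "step_arm", "arguments": {
  "deltas": [
    {"tx": 0,"ty": 0,"tz": 0,"ax": 0,"ay": 0,"az": 0},
    {"tx": 0,"ty": 0,"tz": 0,"ax": 0,"ay": 0,"az": 0},
    {"tx": 0,"ty": 0,"tz": 0,"ax": 0,"ay": 0,"az": 0},
    {"tx": 0,"ty": 0,"tz": 0,"ax": 0,"ay": 0,"az": 0},
    {"tx": 0,"ty": 0,"tz": 0,"ax": 0,"ay": 0,"az": 0}
  ],
  "grip": 1,
  "newtons": 50
}}

```text
time: 52.65
position: [416.5, 205.4, 100.4]
orientation: [2.087, 2.348, 0.001]
wrist_force: [0.9, -0.4, 2.5]
finger_gap: 0.263
```

Emit:
{"name": "step_arm", "arguments": {
  "deltas": [
    {"tx": 0,"ty": 0,"tz": -1,"ax": 0,"ay": 0,"az": 0},
    {"tx": 0,"ty": 0,"tz": -3,"ax": 0,"ay": 0,"az": 0},
    {"tx": 0,"ty": 0,"tz": -5,"ax": 0,"ay": 0,"az": 0},
    {"tx": 0,"ty": 0,"tz": -7,"ax": 0,"ay": 0,"az": 0},
    {"tx": 0,"ty": 0,"tz": -8,"ax": 0,"ay": 0,"az": 0}
  ]
}}

```text
time: 53.15
position: [416.2, 205.4, 181.9]
orientation: [2.087, 2.348, 0.002]
wrist_force: [-0.1, 0.7, -2.8]
finger_gap: 0.257
```

Emit:
{"name": "step_arm", "arguments": {
  "deltas": [
    {"tx": 0,"ty": 0,"tz": 0,"ax": 0,"ay": 0,"az": 0},
    {"tx": 0,"ty": 0,"tz": 0,"ax": 0,"ay": 0,"az": 0},
    {"tx": 0,"ty": 0,"tz": 0,"ax": 0,"ay": 0,"az": 0},
    {"tx": 0,"ty": 0,"tz": 0,"ax": 0,"ay": 0,"az": 0},
    {"tx": 0,"ty": 0,"tz": 0,"ax": 0,"ay": 0,"az": 0}
  ]
}}

```text
time: 53.65
position: [416.0, 205.2, 179.7]
orientation: [-2.087, -2.348, 0.002]
wrist_force: [-0.0, -0.4, -3.2]
finger_gap: 0.26
```

```bash
python3 - <<'E'
from h import *
s=robot.read_state();print(s['wrist_force'],s['finger_gap'],s['ft_torque'])
T=robot.camera('top');S=robot.camera('side')
go([491.3,-59,178],14.5)
k=blobs(green(T),500)[0];print([np.round(x,1) for x in rect_on(T,k,154)])
E
```

```text
[-0.01559773 -0.39688663 -3.17272229] 0.26046278489855046 [-0.0170551   0.04756567 -0.03174101]
pos [416.1 205.2 179.9] jaw 6.75 tilt [-0.03 -0.03] -> t [-27.12   4.36   0.2 ] az -7.75
[array([416.3, 192.7]), array([125.2, 107.7]), np.float64(6.6)]
```

Emit:
{"name": "step_arm", "arguments": {
  "deltas": [
    {"tx": -2,"ty": 0.3,"tz": 0,"ax": 0,"ay": 0,"az": 0},
    {"tx": -6,"ty": 1,"tz": 0,"ax": 0,"ay": 0,"az": 0},
    {"tx": -10,"ty": 1.6,"tz": 0,"ax": 0,"ay": 0,"az": 0},
    {"tx": -14,"ty": 2.3,"tz": 0,"ax": 0,"ay": 0,"az": 0},
    {"tx": -18,"ty": 2.9,"tz": 0,"ax": 0,"ay": 0,"az": 0}
  ]
}}

```text
time: 54.25
position: [466.6, 28.5, 180.2]
orientation: [2.086, 2.349, 0.0]
wrist_force: [0.6, 0.1, -1.7]
finger_gap: 0.262
```

Emit:
{"name": "step_arm", "arguments": {
  "deltas": [
    {"tx": -4,"ty": 0.6,"tz": 0,"ax": 0,"ay": 0,"az": -2},
    {"tx": -7,"ty": 1.1,"tz": 0,"ax": 0,"ay": 0,"az": -4},
    {"tx": -8.5,"ty": 1.4,"tz": 0,"ax": 0,"ay": 0,"az": -6},
    {"tx": -9.1,"ty": 1.5,"tz": 0,"ax": 0,"ay": 0,"az": -7.9},
    {"tx": -9.1,"ty": 1.5,"tz": 0,"ax": 0,"ay": 0,"az": -7.9}
  ]
}}

```text
time: 54.75
position: [491.9, -59.9, 180.1]
orientation: [1.922, 2.485, -0.0]
wrist_force: [-0.2, 0.4, -2.7]
finger_gap: 0.256
```

Emit:
{"name": "step_arm", "arguments": {
  "deltas": [
    {"tx": 0,"ty": 0,"tz": 0,"ax": 0,"ay": 0,"az": 0},
    {"tx": 0,"ty": 0,"tz": 0,"ax": 0,"ay": 0,"az": 0},
    {"tx": 0,"ty": 0,"tz": 0,"ax": 0,"ay": 0,"az": 0},
    {"tx": 0,"ty": 0,"tz": 0,"ax": 0,"ay": 0,"az": 0},
    {"tx": 0,"ty": 0,"tz": 0,"ax": 0,"ay": 0,"az": 0}
  ]
}}

```text
time: 55.25
position: [491.8, -58.2, 180.3]
orientation: [1.919, 2.487, 0.0]
wrist_force: [-0.4, -0.6, -2.5]
finger_gap: 0.262
```

```bash
python3 - <<'E'
from h import *
go([491.4,-58.8,140],14.7)
E
```

```text
pos [491.8 -58.2 180.3] jaw 14.69 tilt [ 0. -0.] -> t [-0.05 -0.05  4.03] az -0.01
```

Emit:
{"name": "step_arm", "arguments": {
  "deltas": [
    {"tx": -0.04,"ty": -0.04,"tz": 1,"ax": 0,"ay": 0,"az": 0},
    {"tx": -0.04,"ty": -0.04,"tz": 2,"ax": 0,"ay": 0,"az": 0},
    {"tx": -0.04,"ty": -0.04,"tz": 3,"ax": 0,"ay": 0,"az": 0},
    {"tx": -0.04,"ty": -0.04,"tz": 4,"ax": 0,"ay": 0,"az": 0},
    {"tx": -0.04,"ty": -0.04,"tz": 4,"ax": 0,"ay": 0,"az": 0}
  ]
}}

```text
time: 55.75
position: [490.7, -59.1, 138.6]
orientation: [-1.919, -2.485, 0.003]
wrist_force: [0.5, 0.6, -2.2]
finger_gap: 0.262
```

Emit:
{"name": "step_arm", "arguments": {
  "deltas": [
    {"tx": 0,"ty": 0,"tz": 0.3,"ax": 0,"ay": 0,"az": 0},
    {"tx": 0,"ty": 0,"tz": 0.6,"ax": 0,"ay": 0,"az": 0},
    {"tx": 0,"ty": 0,"tz": 0.9,"ax": 0,"ay": 0,"az": 0},
    {"tx": 0,"ty": 0,"tz": 1.1,"ax": 0,"ay": 0,"az": 0},
    {"tx": 0,"ty": 0,"tz": 1.3,"ax": 0,"ay": 0,"az": 0}
  ]
}}

```text
time: 56.25
position: [491.6, -59.0, 127.3]
orientation: [1.92, 2.487, 0.0]
wrist_force: [0.1, -0.2, -1.7]
finger_gap: 0.261
```

```bash
python3 - <<'E'
from h import *
go([491.4,-58.8,107],14.7);s=robot.read_state();print(s['wrist_force'])
S=robot.camera('side');cv2.imwrite('pics/c.png',cv2.resize(S['frame'][230:400,290:460],None,fx=3,fy=3))
E
```

```text
pos [491.6 -59.  127.3] jaw 14.66 tilt [0.02 0.  ] -> t [ 0.03 -0.01  2.03] az -0.04
[ 0.13853003 -0.2437868  -1.74633039]
```

View pics/c.png

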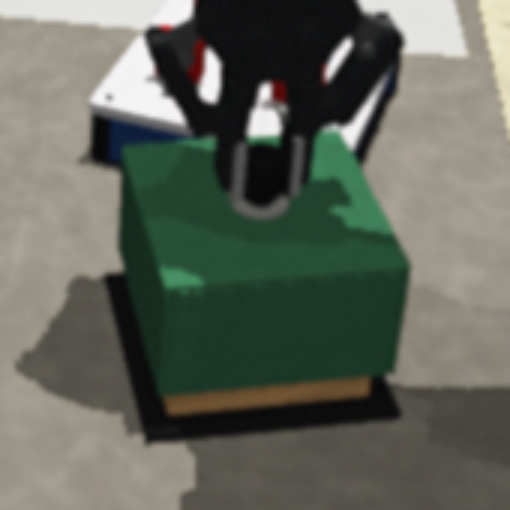

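The cover is passing over the block, centred, with no contact force. I'll lower it the rest of the way.

Emit:
{"name": "step_arm", "arguments": {
  "deltas": [
    {"tx": 0,"ty": 0,"tz": 0.4,"ax": 0,"ay": 0,"az": 0},
    {"tx": 0,"ty": 0,"tz": 0.8,"ax": 0,"ay": 0,"az": 0},
    {"tx": 0,"ty": 0,"tz": 1.2,"ax": 0,"ay": 0,"az": 0},
    {"tx": 0,"ty": 0,"tz": 1.6,"ax": 0,"ay": 0,"az": 0},
    {"tx": 0,"ty": 0,"tz": 1.9,"ax": 0,"ay": 0,"az": 0}
  ]
}}

```text
time: 56.8
position: [491.4, -59.0, 107.8]
orientation: [-1.92, -2.486, 0.0]
wrist_force: [0.8, 0.3, -2.4]
finger_gap: 0.261
```

Emit:
{"name": "step_arm", "arguments": {
  "deltas": [
    {"tx": 0,"ty": 0,"tz": 0.05,"ax": 0,"ay": 0,"az": 0},
    {"tx": 0,"ty": 0,"tz": 0.1,"ax": 0,"ay": 0,"az": 0},
    {"tx": 0,"ty": 0,"tz": 0.15,"ax": 0,"ay": 0,"az": 0},
    {"tx": 0,"ty": 0,"tz": 0.15,"ax": 0,"ay": 0,"az": 0},
    {"tx": 0,"ty": 0,"tz": 0.15,"ax": 0,"ay": 0,"az": 0}
  ]
}}

```text
time: 57.3
position: [491.5, -59.0, 106.9]
orientation: [1.92, 2.487, 0.0]
wrist_force: [-0.0, 0.6, -2.4]
finger_gap: 0.262
```

Emit:
{"name": "step_arm", "arguments": {
  "deltas": [
    {"tx": 0,"ty": 0,"tz": 0.05,"ax": 0,"ay": 0,"az": 0},
    {"tx": 0,"ty": 0,"tz": 0.1,"ax": 0,"ay": 0,"az": 0},
    {"tx": 0,"ty": 0,"tz": 0.1,"ax": 0,"ay": 0,"az": 0},
    {"tx": 0,"ty": 0,"tz": 0.1,"ax": 0,"ay": 0,"az": 0},
    {"tx": 0,"ty": 0,"tz": 0.1,"ax": 0,"ay": 0,"az": 0}
  ]
}}

```text
time: 57.8
position: [491.7, -59.0, 106.4]
orientation: [1.92, 2.486, 0.001]
wrist_force: [-0.2, 0.6, 7.8]
finger_gap: 0.261
```

Emit:
{"name": "step_arm", "arguments": {
  "deltas": [
    {"tx": 0,"ty": 0,"tz": 0,"ax": 0,"ay": 0,"az": 0},
    {"tx": 0,"ty": 0,"tz": 0,"ax": 0,"ay": 0,"az": 0},
    {"tx": 0,"ty": 0,"tz": 0,"ax": 0,"ay": 0,"az": 0},
    {"tx": 0,"ty": 0,"tz": 0,"ax": 0,"ay": 0,"az": 0},
    {"tx": 0,"ty": 0,"tz": 0,"ax": 0,"ay": 0,"az": 0}
  ],
  "grip": -1
}}

```text
time: 58.3
position: [491.5, -59.1, 105.8]
orientation: [1.92, 2.487, -0.0]
wrist_force: [0.4, 1.4, 0.2]
finger_gap: 0.997
```

Emit:
{"name": "step_arm", "arguments": {
  "deltas": [
    {"tx": 0,"ty": 0,"tz": -1,"ax": 0,"ay": 0,"az": 0},
    {"tx": 0,"ty": 0,"tz": -3,"ax": 0,"ay": 0,"az": 0},
    {"tx": 0,"ty": 0,"tz": -6,"ax": 0,"ay": 0,"az": 0},
    {"tx": 0,"ty": 0,"tz": -9,"ax": 0,"ay": 0,"az": 0},
    {"tx": 0,"ty": 0,"tz": -12,"ax": 0,"ay": 0,"az": 0}
  ]
}}

```text
time: 58.8
position: [491.2, -59.2, 227.6]
orientation: [1.92, 2.486, -0.0]
wrist_force: [-0.2, 0.0, -0.0]
finger_gap: 1.002
```

Emit:
{"name": "step_arm", "arguments": {
  "deltas": [
    {"tx": 3,"ty": 0,"tz": 0,"ax": 0,"ay": 0,"az": 0},
    {"tx": 8,"ty": 0,"tz": 0,"ax": 0,"ay": 0,"az": 0},
    {"tx": 12,"ty": 0,"tz": 0,"ax": 0,"ay": 0,"az": 0},
    {"tx": 16,"ty": 0,"tz": 0,"ax": 0,"ay": 0,"az": 0},
    {"tx": 20,"ty": 0,"tz": 0,"ax": 0,"ay": 0,"az": 0}
  ]
}}

```text
time: 59.3
position: [440.2, 135.8, 226.6]
orientation: [1.92, 2.486, 0.001]
wrist_force: [1.0, 0.7, 1.4]
finger_gap: 0.998
```

Emit:
{"name": "step_arm", "arguments": {
  "deltas": [
    {"tx": 2,"ty": 0,"tz": 0,"ax": 0,"ay": 0,"az": 0},
    {"tx": 3,"ty": 0,"tz": 0,"ax": 0,"ay": 0,"az": 0},
    {"tx": 3,"ty": 0,"tz": 0,"ax": 0,"ay": 0,"az": 0},
    {"tx": 3,"ty": 0,"tz": 0,"ax": 0,"ay": 0,"az": 0},
    {"tx": 3,"ty": 0,"tz": 0,"ax": 0,"ay": 0,"az": 0}
  ]
}}

```text
time: 59.8
position: [433.7, 162.0, 225.9]
orientation: [1.922, 2.484, -0.0]
wrist_force: [0.3, 0.2, 0.1]
finger_gap: 1.0
```

```bash
python3 - <<'E'
from h import *
T=robot.camera('top');S=robot.camera('side');h=hsv(T)
coverpos(T,S)
k=blobs(green(T),500)[0];print('cover z80',[np.round(x,1) for x in rect_on(T,k,80)])
red=((h[...,0]<8)|(h[...,0]>172))&(h[...,1]>130)&(h[...,2]>60);red[:,390:]=0;red[:,:265]=0;red[:240]=0;red[370:]=0
for q in blobs(red,15):print('red',[np.round(x,1) for x in rect_on(T,q,88)])
cv2.imwrite('pics/final.png',np.hstack([T['frame'][150:400,130:400],S['frame'][180:430,260:560]]))
E
```

```text
cover rect [490.2 -60. ] [129.1 126.5] 14.79
knob cand [([208.7, 294.4], (202, 288, 14, 13))]
knob cand []
cover z80 [array([489.8, -61.4]), array([128.2, 125.7]), np.float64(14.8)]
red [array([ 464.7, -236.3]), array([12.1, 32.7]), np.float64(73.4)]
red [array([ 518. , -334.9]), array([12.1, 33.6]), np.float64(72.9)]
red [array([ 539.7, -258.5]), array([11.7, 33.2]), np.float64(73.4)]
```

View pics/final.png

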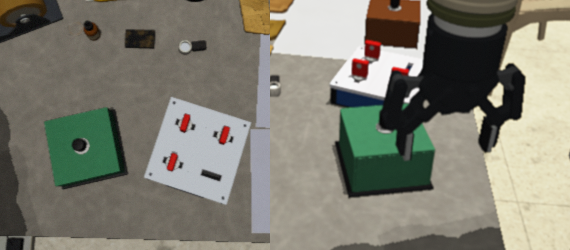

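```bash
python3 -c "
from bench import robot
s=robot.read_state();print(s['time'],s['joint_vel'].round(3) if hasattr(s['joint_vel'],'round') else s['joint_vel']);print(robot.close_job())"
```

```text
59.9 [-0.001  0.002 -0.004 -0.    -0.    -0.001 -0.001]
the job is handed in; nothing more can be done
None
```

I handed the job in at 59.9 s; `close_job` gives no verdict. The caddy held three toggles. I stood the cover aside, fitted each toggle in its own slot (far-right, far-left and near-left), turned each a quarter turn, and put the cover back over the caddy. The cover was knocked about 25 mm and 8° while I was fitting the toggles, so I measured its position again before picking it up.

**Last checks**
- **Toggles:** each collar met the plate within 1 mm of the expected height, with 5 to 12 N of contact force. In the final picture all handles lie across their slots to within about 1°. Their centres are within about 2.5 mm of the slots.
- **Cover:** it touched down at the expected height (7.8 N at tool height 106.4 mm). From above it measures 128 x 126 mm, 14.8° yaw, about 2 to 3 mm from the caddy's centre.
- **Bystanders:** the bottle, touchstone and loupe look undisturbed in the pictures; I did not measure their positions.

**Disagreements:** none of the checks failed. The top camera put the cover 1 to 2.5 mm off the tool position, within roughly what the calibration allows. One knob reading from above disagreed by about 6 mm because the knob's side was included, so I used the position triangulated from both cameras. The first calls to move the arm were refused because every row needs all six values, and nothing moved.

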